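# Pack the bedside power-cut kit

## Task

Pack the power-cut kit into the wooden caddy: lay the yellow torch lengthwise in the long black tray and the red case lengthwise in the white tray, stand the battery upright in the small round grey cup and lay the green puck light, lens up, in the larger round orange dish, each resting flat on the floor of its insert and clear of the rim. Set each one down rather than dropping it, and leave the black torch and the blue case lying where they are.

Things in the scene. Friction and masses are not known exactly. Their poses are not given: they have to be found in the camera images.
- torch_yellow_mid (a point): Yellow torch lying on its side along its own x (lens at +x), 107 mm long, 36 wide and high (all in mm) at the square collars on both ends; the barrel between them (44 behind to 26 mm ahead of the centre) is 28 wide, its top 32 above the underside. About 0.13 kg. Point: its centre, half-way up (18 above the underside), z up. It belongs in the kit.
- case_red_mid (a point): Red flat hard plastic case with a white panel on top, lying flat: 76 mm (its x) by 50 (its y) by 26 high, about 0.09 kg. The point is its centre, half-way up (13 above the underside), z up. It belongs in the kit.
- battery_mid (a point): Large black battery with a copper-coloured upper end, standing upright: 33 mm diameter, 58 high (plus a 3 mm metal nub on top), about 0.14 kg. The point is its centre, half-way up (29 above the underside), z along the battery, up. It belongs in the kit.
- puck_mid (a point): Round green puck light with a white lens on top, lying flat: 56 mm diameter, 30 high, about 0.1 kg. The point is its centre, half-way up (15 above the underside), z up. It belongs in the kit.
- torch_black_mid (a point): Black torch lying on its side along its own x (lens at +x), 107 mm long, 36 wide and high (all in mm) at the square collars on both ends; the barrel between them (44 behind to 26 mm ahead of the centre) is 28 wide, its top 32 above the underside. About 0.13 kg. Point: its centre, half-way up (18 above the underside), z up. A look-alike that stays where it lies.
- case_blue_mid (a point): Blue flat hard plastic case with a white panel on top, lying flat: 76 mm (its x) by 50 (its y) by 26 high, about 0.09 kg. The point is its centre, half-way up (13 above the underside), z up. A look-alike that stays where it lies.
- tray_long: Long narrow black insert tray, the place of the yellow torch: inside, in mm, 124 (its x) by 56 (its y), walls 3 thick. Fixed in the wooden caddy (wall top 14 above the table). Origin: centre of its underside, 8 above the table; floor 3, rim 7 above the origin; z up. The four inserts stand 2 by 2, 132 apart along x, 100 along y, in any arrangement.
- tray_wide: White rectangular insert tray, the place of the red case: inside, in mm, 96 (its x) by 70 (its y), walls 3 thick. Fixed in the wooden caddy (wall top 14 above the table). Origin: centre of its underside, 8 above the table; floor 3, rim 7 above the origin; z up. The four inserts stand 2 by 2, 132 apart along x, 100 along y, in any arrangement.
- cup_small: Small round grey insert, the place of the battery: inside, in mm, 55 diameter, wall 3 thick. Fixed in the wooden caddy (wall top 14 above the table). Origin: centre of its underside, 8 above the table; floor 3, rim 7 above the origin; z up. The four inserts stand 2 by 2, 132 apart along x, 100 along y, in any arrangement.
- dish_large: Larger round orange insert, the place of the puck light: inside, in mm, 78 diameter, wall 3 thick. Fixed in the wooden caddy (wall top 14 above the table). Origin: centre of its underside, 8 above the table; floor 3, rim 7 above the origin; z up. The four inserts stand 2 by 2, 132 apart along x, 100 along y, in any arrangement.
Not all that is in view belongs to the job. What is shaped like the part that bears battery_mid but pink is not meant.

How it is judged:
By the outcome, as a careful person would: the job done as asked, in the order asked, and still so for the second after the job is handed in, with the robot touching nothing.
It also fails if it takes over 125 s, if anything falls off the work surface, if the arm or the gripper's body presses on something with over 40 N, if the wrist force passes 120 N, or if a joint passes its speed limit or range.

## Robot

A 6-joint arm with a two-finger parallel gripper is mounted at the origin on the work surface. World frame = base frame: x ahead of the robot, y to its left, z up, the work surface at z = 0. Lengths are in m, angles in rad, forces in N, time in s.
With the tool pointing down it reaches from about 0.3 to 0.875 m from the base axis. Payload 6.4 kg.
Tool frame: the origin (TCP) lies on the mounting face of the last link; the fingertips stand 173 mm ahead of it and the grasp point (between the pads) lies 155 mm ahead of it (ctrl.grip_point_offset is the distance from the TCP to the grasp point, in m); z points along the fingers, y is the line along which they close (so a half turn about z gives the same grasp; the last joint's range is limited). The gripper opens to 85 mm and grips with 20 to 120 N. Pads are 22 mm wide; open, the fingers measure 114 mm over their backs; the gripper's body (76 mm by 85 mm) begins 54 mm behind the grasp point. The pads swing forward as they close: fully open they stand 13 mm farther back than shut.
Start: joints at [1.118, 0.181, 1.607, -0, 1.354, -0.206], TCP at [0.14, 0.558, 0.405] pointing down, gripper open.
Joint ranges: [-2.99, 2.99], [-0.89, 2.07], [0.3, 2.58], [-1.14, 4.28], [0, 2.63], [-3.12, 3.12]. Speed limits (rad/s): [2.57, 2.57, 3.01, 3.14, 3.14, 3.14].

## Interface

Orientations are given as a unit quaternion [w, x, y, z].
In Python, from bench import status, imaging, ctrl, models gives the robot as it stands.
- The arm moves only by the tool send_rows, never from a script. Its argument "commands" is a list that holds one entry, the list of rows, each a list of 6 numbers: the shift along the tool's x, y, z normalised to -1 to 1, where 1 is 3 cm, then the turn, a rotation vector about the tool's x, y, z normalised to -1 to 1, where 1 is 0.1 rad. A call has 1 to 8 rows; each row shifts and turns the commanded pose from where the row before left it, along the tool's axes as they then stand; what a row does not reach is not made up. A row lasts 1/12 s, in which the tool goes at most 41.7 mm and 7.16 degrees, less where a joint would pass 70% of its speed; a pose out of reach is approached as far as the arm can. A call with a number of a shift or a turn outside -1 to 1 is refused whole. A call with a gripper value outside its range is refused whole. "jaw" is the opening, from 0 (shut) to 1 (fully open), set as the call begins (left out, the last holds). The fingers move at their own pace and stop on an object; the grip force is fixed at half the most. Time passes only in rows, so rows that do not move let the fingers close. It gives the time, the measured TCP pose, the force, the opening and the grip force at its end, in the units of the state.
- status.get_obs(): the state, without advancing time (a new reading comes with each control period).
- imaging.camera(name): name is "scene" or "top"; returns a dict with "image" (400x640x3 uint8, blue, green, red), "depth" (400x640 float32, m along the optical axis (not along the pixel's ray), 0 where there is no reading), "mtx" (3x3 intrinsics, pixels), "k1" (the pictures are not rectified: a ray, as slopes to the right and down, at radius r is drawn at 1 + k1 r^2 times it, then the intrinsics apply), "pose" (4x4, takes a point from camera to world coordinates). Camera axes: x right, y down, z forward; pixel columns grow to the right and rows downward; lengths in m; the calibration is good to about 2 mm. A picture is of the moment at which its call begins.
- ctrl.hand_in(): hands the job in; it is judged then, once.
Trained networks look in a picture, given as the dict that the camera call returned (one of the last four; its "shot" number tells which), for a name from the list of things; names that differ only in an ending like _2 or _b are one class to them, and where a whole thing is asked for, a point or a joint stands for the part that bears it (a point fixed in the world has none). Each returns a list of dicts, best first, with "confidence" (0 to 1); they miss things now and then, are a little off and sometimes report something else, mostly with a low value. They report only what shows in the picture. A call takes as long as a camera call. They do not tell look-alikes from the thing itself.
- models.recognise(picture, name): "centre" ([column, row] in pixels, amid what is visible of it).
- models.regions_of(picture, name): "region" (400x640 bool, what is visible of it) and "centre" ([column, row] in pixels, amid what is visible of it).
The state is a dict: "time_s": time; "q": joint angles; "dq": joint speeds; "joint_efforts": joint torques, N m; "eef_pos": TCP position; "eef_rot": TCP orientation; "wrist_force": force on the tool from outside, world axes, zero at the start; "torque": the same for the moment, N m; "opening": opening from 0.0 (shut) to 1.0 (fully open); "grasp_force": force on a finger pad.
Only numpy, scipy, OpenCV 4.12 (cv2) and the standard library are available. Lean on these libraries where they do the work, as an engineer would, in place of code of your own. Each camera call takes 0.05 s, during which the arm holds its last target. There are 200 camera calls.

## Working session

There is one attempt and no reset: what is moved stays moved. The work goes in short steps, Python scripts to look and compute and a tool call to move; the robot and the scene stay as the last step left them, time stands still between calls to the robot, and variables do not carry over. Pictures are saved under pics/ and viewed, at most 14 in all, crops included, and the job is handed in when it is done.

Besides the shell and the picture viewer there is one more tool, called after "Request:" as name([rows], argument=value, ...), one row to a line, values as JSON. send_rows: Moves the arm, as the interface text tells. Its arguments: {"type":"object","properties":{"commands":{"type":"array"},"jaw":{"type":"number"}},"required":["commands"]}

```bash
mkdir -p pics; ls
cat > h.py <<'E'
import numpy as np,cv2
from bench import status,imaging,ctrl,models
def cam(n): return imaging.camera(n)
def world(p,uv):
    """pixels (N,2) -> world points using depth"""
    uv=np.atleast_2d(np.asarray(uv,float)); K=p["mtx"]
    d=np.array([(uv[:,0]-K[0,2])/K[0,0],(uv[:,1]-K[1,2])/K[1,1]]).T
    s=d.copy()
    for _ in range(10): s=d/(1+p["k1"]*(s**2).sum(1,keepdims=True))
    z=p["depth"][uv[:,1].round().astype(int),uv[:,0].round().astype(int)]
    P=np.c_[s*z[:,None],z]; T=p["pose"]
    W=P@T[:3,:3].T+T[:3,3]; W[z==0]=np.nan
    return W
def save(p,name,box=None,sc=1):
    im=p["image"]
    if box: im=im[box[1]:box[3],box[0]:box[2]]
    cv2.imwrite("pics/"+name,cv2.resize(im,None,fx=sc,fy=sc,interpolation=cv2.INTER_CUBIC))
E
python3 - <<'E'
from h import *
o=status.get_obs();print(o)
for n in("top","scene"):
    p=cam(n);save(p,n+"0.png");print(n,p["mtx"],p["k1"],p["pose"].round(3))
print(ctrl.grip_point_offset)
E
```

```text
pics
{'time_s': 0.0, 'q': array([ 1.11768294e+00,  1.81538495e-01,  1.60801260e+00, -1.42860993e-05,
        1.35377835e+00, -2.06304066e-01]), 'dq': array([-3.73998553e-04,  1.13234786e-04, -7.57549053e-04,  6.42732813e-05,
       -7.16142925e-04, -6.32928478e-05]), 'joint_efforts': array([ 5.69982949e-04, -4.44862747e+01, -3.51342201e+01, -2.22339818e-04,
        8.82768334e-03, -2.86411726e-06]), 'eef_pos': array([0.14035284, 0.55734597, 0.40378309]), 'eef_rot': array([-2.74558584e-04,  1.23090103e-01,  9.92395119e-01, -8.23875617e-04]), 'wrist_force': array([-0.36191723,  1.00305136, -0.20885658]), 'torque': array([ 0.00460708, -0.03424568, -0.04723491]), 'grasp_force': 0.0, 'opening': 1.0022759170055198}
top [[437.32028892   0.         318.66213992]
 [  0.         437.32028892 195.45336024]
 [  0.           0.           1.        ]] 0.03930459777053685 [[-5.000e-03 -9.900e-01  1.400e-01  3.970e-01]
 [-1.000e+00  5.000e-03 -1.000e-03 -3.200e-02]
 [-0.000e+00 -1.400e-01 -9.900e-01  1.044e+00]
 [ 0.000e+00  0.000e+00  0.000e+00  1.000e+00]]
scene [[510.14007734   0.         318.0271086 ]
 [  0.         510.14007734 201.55589239]
 [  0.           0.           1.        ]] -0.002232535310264781 [[ 0.835  0.422 -0.354  0.941]
 [ 0.55  -0.657  0.516 -0.553]
 [-0.015 -0.625 -0.78   0.906]
 [ 0.     0.     0.     1.   ]]
0.1547
```

View pics/top0.png

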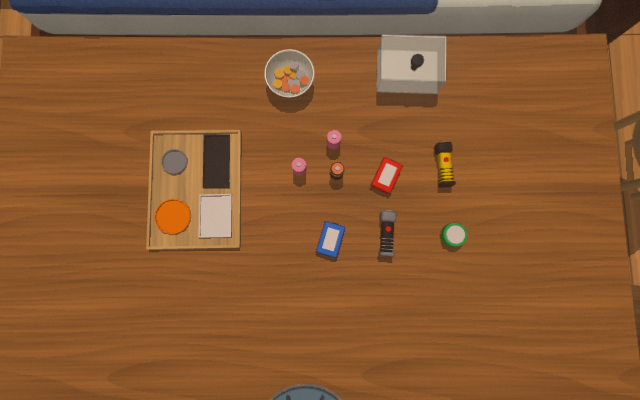

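View pics/scene0.png

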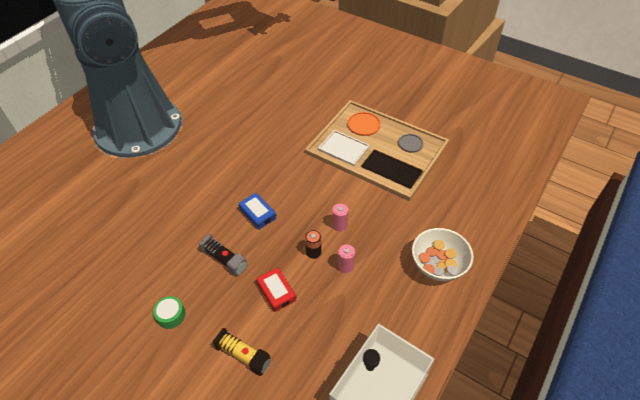

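Top picture: yellow torch (445,165), red case (387,175), battery with copper end (337,170), puck (455,235). The look-alikes are the black torch (388,233), blue case (331,240) and pink cells (334,137) and (299,165). Caddy inserts are black (216,161), white (216,216), grey (174,162) and orange (173,217).

```bash
cat > meas.py <<'E'
from h import *
def measure(p,name,ztop,near=None,zt=0.007,alln=False):
    out=[]
    for r in models.regions_of(p,name):
        v,u=np.nonzero(r["region"])
        W=world(p,np.c_[u,v]); ok=~np.isnan(W[:,0]); W=W[ok]
        zm=np.percentile(W[:,2],95)
        t=W[W[:,2]>ztop-zt]
        if len(t)<8: t=W
        rc=cv2.minAreaRect((t[:,:2]*1000).astype(np.float32))
        b=p["image"][v,u].mean(0)
        (cx,cy),(w,h),a=rc
        if w<h: w,h,a=h,w,a+90
        out.append((r["confidence"],r["centre"],b.round(),(cx,cy),(w,h),(a+90)%180-90,zm))
        print(name,"conf%.2f px(%d,%d) bgr%s c(%.0f,%.0f) size(%.0f,%.0f) ang%.1f z95 %.1f n%d"%(r["confidence"],*r["centre"],b.round().astype(int),cx,cy,w,h,out[-1][5],zm*1000,len(t)))
    return out
E
python3 - <<'E'
from meas import *
for c in("top","scene"):
    p=cam(c);print(c)
    for n,z in(("torch_yellow_mid",.036),("case_red_mid",.026),("battery_mid",.058),("puck_mid",.03),("tray_long",.015),("tray_wide",.015),("cup_small",.015),("dish_large",.015)): measure(p,n,z)
    if c=="top": save(p,"crop1.png",(260,110,490,270),3.4)
E
```

```text
top
torch_yellow_mid conf0.95 px(443,167) bgr[ 22  87 123] c(615,-332) size(105,32) ang3.4 z95 37.9 n494
case_red_mid conf0.74 px(385,175) bgr[ 74  91 190] c(590,-194) size(77,50) ang-25.6 z95 29.5 n664
battery_mid conf0.78 px(331,139) bgr[110 101 177] c(673,-67) size(32,31) ang25.9 z95 61.6 n159
battery_mid conf0.66 px(334,170) bgr[ 54  84 142] c(599,-75) size(32,31) ang90.0 z95 62.0 n166
battery_mid conf0.65 px(302,164) bgr[113 104 184] c(608,13) size(32,30) ang-0.3 z95 62.0 n164
puck_mid conf0.98 px(451,235) bgr[106 146 131] c(448,-347) size(55,53) ang88.6 z95 33.8 n463
tray_long conf0.57 px(214,162) bgr[41 48 61] c(629,213) size(131,63) ang0.2 z95 15.8 n1282
tray_wide conf0.84 px(214,216) bgr[158 175 197] c(497,212) size(102,76) ang1.1 z95 15.7 n1351
tray_wide conf0.74 px(445,164) bgr[ 20  91 128] c(613,-332) size(102,34) ang2.7 z95 38.1 n596
cup_small conf0.82 px(172,161) bgr[ 98 106 120] c(627,313) size(61,61) ang-63.3 z95 16.2 n511
dish_large conf0.94 px(168,212) bgr[ 12 102 210] c(496,312) size(85,82) ang64.0 z95 15.5 n973
scene
torch_yellow_mid conf0.86 px(241,347) bgr[ 50 1
[... 301 characters left out ...]
0,14) size(32,32) ang-57.0 z95 62.2 n188
battery_mid conf0.76 px(314,243) bgr[ 52  74 123] c(600,-74) size(33,31) ang-87.6 z95 62.2 n205
battery_mid conf0.56 px(344,259) bgr[113 106 186] c(675,-68) size(33,32) ang-57.0 z95 62.2 n223
puck_mid conf0.73 px(167,310) bgr[128 173 145] c(449,-346) size(55,55) ang-75.3 z95 34.0 n668
tray_long conf0.59 px(390,167) bgr[30 40 53] c(629,218) size(134,75) ang1.1 z95 17.2 n1212
tray_wide conf0.90 px(345,143) bgr[194 213 224] c(494,217) size(109,87) ang0.6 z95 17.5 n1019
cup_small conf0.91 px(412,143) bgr[110 120 133] c(627,315) size(62,59) ang-57.9 z95 17.5 n370
dish_large conf0.91 px(363,122) bgr[ 64 126 234] c(495,313) size(83,82) ang-21.3 z95 17.7 n618
```

View pics/crop1.png

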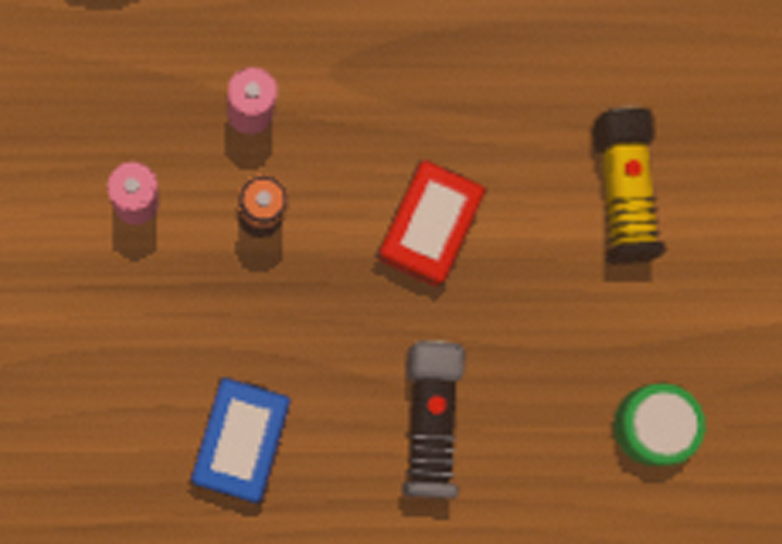

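The crop confirms the picks. Of the three cells, at (334,170), (331,139) and (302,164), only the one at (334,170) has a copper top on a black body. The case at (385,175) is the red one, the torch at (443,167) is the yellow one, and the puck is at (451,235). I'll write a row planner and start in the order asked, torch first.

```bash
cat > plan.py <<'E'
import sys,json
from h import *
from scipy.spatial.transform import Rotation as R
# usage: plan.py  x y gripz yaw_deg(tool x) nrows  [x y gripz yaw n ...]  (mm)
o=status.get_obs(); p=np.array(o["eef_pos"])*1000; r=R.from_quat(np.roll(o["eef_rot"],-1))
a=list(map(float,sys.argv[1:])); rows=[]
for i in range(0,len(a),5):
    x,y,z,yaw,n=a[i:i+5]; n=int(n)
    tgt=np.array([x,y,z+ctrl.grip_point_offset*1000]); c,s=np.cos(np.radians(yaw)),np.sin(np.radians(yaw))
    rt=R.from_matrix(np.array([[c,s,0],[s,-c,0],[0,0,-1]]))
    best=(r.inv()*rt).as_rotvec(); step=(tgt-p)/n
    for k in range(n):
        q=np.r_[r.inv().apply(step)/30,best/n/0.1].round(2); rows.append(q.tolist())
        p=p+r.apply(q[:3]*30); r=r*R.from_rotvec(q[3:]*0.1)
print("max",np.abs(rows).max(),"t",o["time_s"])
for k in range(0,len(rows),8): print(json.dumps(rows[k:k+8]))
E
python3 plan.py 616 -332 160 183 32
```

```text
max 0.94 t 1.0
[[-0.71, -0.78, 0.09, 0.0, -0.0, -0.09], [-0.7, -0.78, 0.09, 0.0, -0.0, -0.09], [-0.69, -0.79, 0.09, 0.0, -0.0, -0.09], [-0.69, -0.8, 0.09, 0.0, -0.0, -0.09], [-0.68, -0.8, 0.09, 0.0, -0.0, -0.09], [-0.67, -0.81, 0.09, 0.0, -0.0, -0.09], [-0.66, -0.81, 0.09, 0.0, -0.0, -0.09], [-0.66, -0.82, 0.09, 0.0, -0.0, -0.09]]
[[-0.65, -0.83, 0.09, 0.0, -0.0, -0.09], [-0.64, -0.83, 0.09, 0.0, -0.0, -0.09], [-0.63, -0.84, 0.09, 0.0, -0.0, -0.09], [-0.63, -0.84, 0.09, 0.0, -0.0, -0.09], [-0.62, -0.85, 0.09, 0.0, -0.0, -0.09], [-0.61, -0.85, 0.09, 0.0, -0.0, -0.09], [-0.6, -0.86, 0.09, 0.0, -0.0, -0.09], [-0.6, -0.87, 0.09, 0.0, -0.0, -0.09]]
[[-0.59, -0.87, 0.09, 0.0, -0.0, -0.09], [-0.58, -0.88, 0.09, 0.0, -0.0, -0.09], [-0.57, -0.88, 0.09, 0.0, -0.0, -0.09], [-0.56, -0.89, 0.09, 0.0, -0.0, -0.09], [-0.56, -0.89, 0.09, 0.0, -0.0, -0.09], [-0.55, -0.9, 0.09, 0.0, -0.0, -0.09], [-0.54, -0.9, 0.09, 0.0, -0.0, -0.09], [-0.53, -0.91, 0.09, 0.0, -0.0, -0.09]]
[[-0.52, -0.91, 0.09, 0.0, -0.0, -0.09], [-0.52, -0.92, 0.09, 0.0, -0.0, -0.09], [-0.51, -0.92, 0.09, 0.0, -0.0, -0.09], [-0.5, -0.92, 0.09, 0.0, -0.0, -0.09], [-0.49, -0.93, 0.09, 0.0, -0.0, -0.09], [-0.48, -0.93, 0.09, 0.0, -0.0, -0.09], [-0.47, -0.94, 0.09, 0.0, -0.0, -0.09], [-0.47, -0.94, 0.09, 0.0, -0.0, -0.09]]
```

Request:
send_rows([
  [[-0.71, -0.78, 0.09, 0, 0, -0.37], [-0.68, -0.8, 0.09, 0, 0, -0.37], [-0.65, -0.83, 0.09, 0, 0, -0.37], [-0.62, -0.85, 0.09, 0, 0, -0.37], [-0.59, -0.87, 0.09, 0, 0, -0.37], [-0.56, -0.89, 0.09, 0, 0, -0.37], [-0.53, -0.91, 0.09, 0, 0, -0.37], [-0.5, -0.93, 0.09, 0, 0, -0.39]],
], jaw=1)

```text
time_s: 1.67
eef_pos: [0.2613, 0.3342, 0.3832]
eef_rot: [0.0, -0.027, 1.0, 0.0]
wrist_force: [1.0, 0.4, 0.2]
opening: 0.997
grasp_force: 0.0
```

Request:
send_rows([
  [[-0.48, -0.94, 0.09, 0, 0, 0], [-0.48, -0.94, 0.09, 0, 0, 0], [-0.48, -0.94, 0.09, 0, 0, 0], [-0.48, -0.94, 0.09, 0, 0, 0], [-0.48, -0.94, 0.09, 0, 0, 0], [-0.48, -0.94, 0.09, 0, 0, 0], [-0.48, -0.94, 0.09, 0, 0, 0], [-0.48, -0.94, 0.09, 0, 0, 0]],
])

```text
time_s: 2.33
eef_pos: [0.3881, 0.1146, 0.3617]
eef_rot: [0.001, -0.026, 1.0, 0.0]
wrist_force: [1.0, 0.4, -0.1]
opening: 1.0
grasp_force: 0.0
```

Request:
send_rows([
  [[-0.48, -0.94, 0.09, 0, 0, 0], [-0.48, -0.94, 0.09, 0, 0, 0], [-0.48, -0.94, 0.09, 0, 0, 0], [-0.48, -0.94, 0.09, 0, 0, 0], [-0.48, -0.94, 0.09, 0, 0, 0], [-0.48, -0.94, 0.09, 0, 0, 0], [-0.48, -0.94, 0.09, 0, 0, 0], [-0.48, -0.94, 0.09, 0, 0, 0]],
])

```text
time_s: 3.0
eef_pos: [0.5147, -0.1049, 0.3398]
eef_rot: [0.0, -0.025, 1.0, 0.0]
wrist_force: [1.4, 0.2, 0.1]
opening: 1.001
grasp_force: 0.0
```

```bash
python3 plan.py 609 -332 130 183 8 609 -332 26 183 8; python3 -c "
from h import *
o=status.get_obs();print(o['eef_pos'],o['eef_rot'],o['q'])"
```

```text
max 0.97 t 3.0
[[-0.34, -0.97, 0.23, 0.0, 0.0, -0.0], [-0.34, -0.97, 0.23, 0.0, 0.0, -0.0], [-0.34, -0.97, 0.23, 0.0, 0.0, -0.0], [-0.34, -0.97, 0.23, 0.0, 0.0, -0.0], [-0.34, -0.97, 0.23, 0.0, 0.0, -0.0], [-0.34, -0.97, 0.23, 0.0, 0.0, -0.0], [-0.34, -0.97, 0.23, 0.0, 0.0, -0.0], [-0.34, -0.97, 0.23, 0.0, 0.0, -0.0]]
[[-0.0, 0.0, 0.43, 0.0, 0.0, -0.0], [-0.0, 0.0, 0.43, 0.0, 0.0, -0.0], [-0.0, 0.0, 0.43, 0.0, 0.0, -0.0], [-0.0, 0.0, 0.43, 0.0, 0.0, -0.0], [-0.0, 0.0, 0.43, 0.0, 0.0, -0.0], [-0.0, 0.0, 0.43, 0.0, 0.0, -0.0], [-0.0, 0.0, 0.43, 0.0, 0.0, -0.0], [-0.0, 0.0, 0.43, 0.0, 0.0, -0.0]]
[ 0.51474805 -0.10488348  0.33977701] [ 1.15977892e-04 -2.54346742e-02  9.99676480e-01  3.54109970e-06] [-4.27201408e-01  1.39601863e-01  1.79295807e+00  1.15282736e-04
  1.20882722e+00 -2.04891338e+00]
```

Request:
send_rows([
  [[-0.34, -0.97, 0.23, 0, 0, 0], [-0.34, -0.97, 0.23, 0, 0, 0], [-0.34, -0.97, 0.23, 0, 0, 0], [-0.34, -0.97, 0.23, 0, 0, 0], [-0.34, -0.97, 0.23, 0, 0, 0], [-0.34, -0.97, 0.23, 0, 0, 0], [-0.34, -0.97, 0.23, 0, 0, 0], [-0.34, -0.97, 0.23, 0, 0, 0]],
])

```text
time_s: 3.67
eef_pos: [0.608, -0.3331, 0.2841]
eef_rot: [-0.0, -0.026, 1.0, 0.0]
wrist_force: [1.1, 0.5, -0.6]
opening: 0.999
grasp_force: 0.0
```

Request:
send_rows([
  [[0, 0, 0, 0, 0, 0], [0, 0, 0, 0, 0, 0]],
])

```text
time_s: 3.83
eef_pos: [0.6073, -0.3331, 0.2832]
eef_rot: [-0.001, -0.025, 1.0, 0.001]
wrist_force: [-1.6, 0.4, 0.5]
opening: 0.998
grasp_force: 0.0
```

```bash
python3 - <<'E'
from meas import *
p=cam("scene");measure(p,"torch_yellow_mid",.036);save(p,"s1.png",(120,180,440,400),2.4)
print(status.get_obs()["eef_pos"])
E
python3 plan.py 609 -332 26 183 7
```

```text
torch_yellow_mid conf0.93 px(242,351) bgr[ 55 113 142] c(616,-332) size(105,35) ang3.5 z95 37.8 n878
[ 0.60737157 -0.3311335   0.28438639]
max 0.49 t 3.9333
[[-0.01, -0.0, 0.49, 0.0, -0.0, -0.0], [-0.01, -0.0, 0.49, 0.0, -0.0, -0.0], [-0.01, -0.0, 0.49, 0.0, -0.0, -0.0], [-0.01, -0.0, 0.49, 0.0, -0.0, -0.0], [-0.01, -0.0, 0.49, 0.0, -0.0, -0.0], [-0.01, -0.0, 0.49, 0.0, -0.0, -0.0], [-0.01, -0.0, 0.49, 0.0, -0.0, -0.0]]
```

View pics/s1.png

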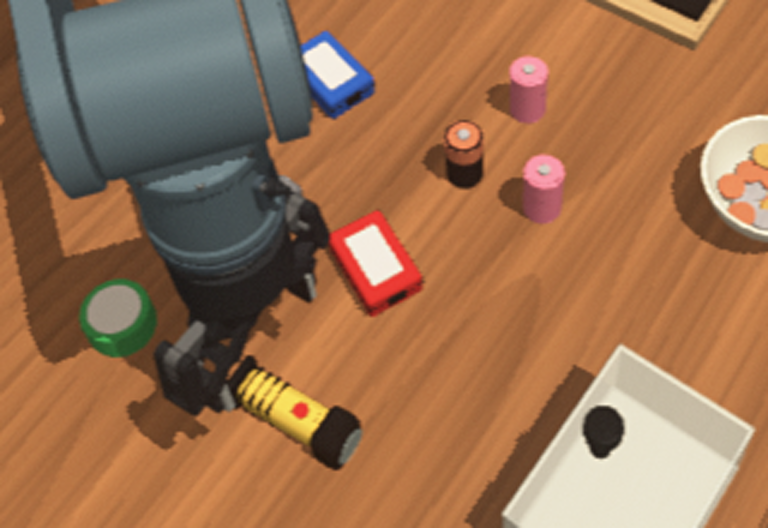

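The gripper straddles the yellow torch at crop (290,405), with its fingers either side of the barrel. I'll descend and grip.

Request:
send_rows([
  [[0, 0, 0.5, 0, 0, 0], [0, 0, 0.5, 0, 0, 0], [0, 0, 0.5, 0, 0, 0], [0, 0, 0.5, 0, 0, 0], [0, 0, 0.5, 0, 0, 0], [0, 0, 0.5, 0, 0, 0], [0, 0, 0.42, 0, 0, 0], [0, 0, 0, 0, 0, 0]],
])

```text
time_s: 4.6
eef_pos: [0.6063, -0.3306, 0.1777]
eef_rot: [-0.002, -0.026, 1.0, 0.002]
wrist_force: [0.1, 0.6, -0.4]
opening: 1.001
grasp_force: 0.0
```

Request:
send_rows([
  [[0, 0, 0, 0, 0, 0], [0, 0, 0, 0, 0, 0], [0, 0, 0, 0, 0, 0], [0, 0, 0, 0, 0, 0], [0, 0, 0, 0, 0, 0], [0, 0, 0, 0, 0, 0], [0, 0, 0, 0, 0, 0], [0, 0, 0, 0, 0, 0]],
], jaw=0)

```text
time_s: 5.27
eef_pos: [0.6081, -0.3321, 0.1835]
eef_rot: [0.001, -0.026, 1.0, -0.001]
wrist_force: [0.1, 0.6, 5.8]
opening: 0.316
grasp_force: 60.4
```

Request:
send_rows([
  [[0, 0, 0, 0, 0, 0], [0, 0, 0, 0, 0, 0], [0, 0, 0, 0, 0, 0], [0, 0, 0, 0, 0, 0]],
])

```text
time_s: 5.6
eef_pos: [0.6081, -0.3321, 0.1835]
eef_rot: [0.001, -0.026, 1.0, -0.001]
wrist_force: [-1.4, -0.1, 6.3]
opening: 0.316
grasp_force: 60.4
```

Request:
send_rows([
  [[0, 0, -0.3, 0, 0, 0], [0, 0, -0.6, 0, 0, 0], [0, 0, -0.7, 0, 0, 0], [0, 0, -0.7, 0, 0, 0], [0, 0, -0.6, 0, 0, 0], [0, 0, -0.4, 0, 0, 0], [0, 0, 0, 0, 0, 0]],
])

```text
time_s: 6.18
eef_pos: [0.6083, -0.3321, 0.2846]
eef_rot: [0.002, -0.026, 1.0, -0.002]
wrist_force: [0.6, -0.3, -1.7]
opening: 0.317
grasp_force: 59.6
```

```bash
python3 plan.py 621 214 120 180.5 22; python3 -c "
from h import *
p=cam('scene');save(p,'s2.png',(120,180,440,400),2)"
```

```text
max 0.83 t 6.1833
[[-0.06, 0.83, 0.01, -0.0, 0.0, 0.02], [-0.06, 0.83, 0.01, -0.0, 0.0, 0.02], [-0.06, 0.83, 0.01, -0.0, 0.0, 0.02], [-0.06, 0.83, 0.01, -0.0, 0.0, 0.02], [-0.05, 0.83, 0.01, -0.0, 0.0, 0.02], [-0.05, 0.83, 0.01, -0.0, 0.0, 0.02], [-0.05, 0.83, 0.01, -0.0, 0.0, 0.02], [-0.05, 0.83, 0.01, -0.0, 0.0, 0.02]]
[[-0.05, 0.83, 0.01, -0.0, 0.0, 0.02], [-0.05, 0.83, 0.01, -0.0, 0.0, 0.02], [-0.05, 0.83, 0.01, -0.0, 0.0, 0.02], [-0.04, 0.83, 0.01, -0.0, 0.0, 0.02], [-0.04, 0.83, 0.01, -0.0, 0.0, 0.02], [-0.04, 0.83, 0.01, -0.0, 0.0, 0.02], [-0.04, 0.83, 0.01, -0.0, 0.0, 0.02], [-0.04, 0.83, 0.01, -0.0, 0.0, 0.02]]
[[-0.04, 0.83, 0.01, -0.0, 0.0, 0.02], [-0.03, 0.83, 0.01, -0.0, 0.0, 0.02], [-0.03, 0.83, 0.01, -0.0, 0.0, 0.02], [-0.03, 0.83, 0.01, -0.0, 0.0, 0.02], [-0.03, 0.83, 0.01, -0.0, 0.0, 0.02], [-0.03, 0.83, 0.01, -0.0, 0.0, 0.02]]
```

View pics/s2.png

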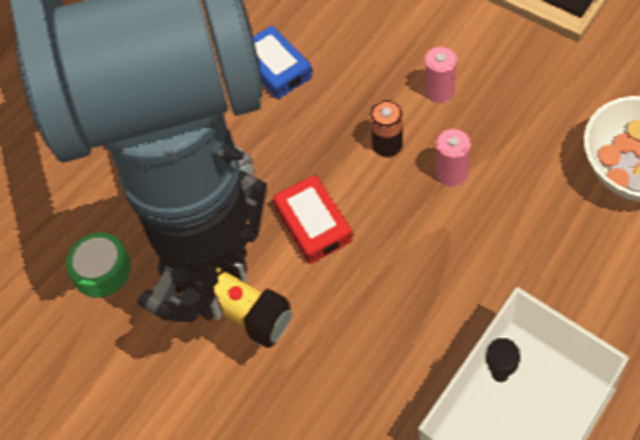

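The torch is held and lifted; its lens is at crop (270,318). Now I'll carry it to the black tray.

Request:
send_rows([
  [[-0.05, 0.5, 0, 0, 0, 0.05], [-0.05, 0.85, 0, 0, 0, 0.05], [-0.05, 0.85, 0, 0, 0, 0.05], [-0.05, 0.85, 0, 0, 0, 0.05], [-0.05, 0.85, 0, 0, 0, 0.05], [-0.05, 0.85, 0, 0, 0, 0.05], [-0.05, 0.85, 0, 0, 0, 0.05], [-0.05, 0.85, 0, 0, 0, 0.05]],
])

```text
time_s: 6.9
eef_pos: [0.6122, -0.1354, 0.2788]
eef_rot: [-0.002, -0.005, 1.0, 0.001]
wrist_force: [0.2, 0.1, -2.2]
opening: 0.312
grasp_force: 59.6
```

Request:
send_rows([
  [[-0.04, 0.85, 0, 0, 0, 0], [-0.04, 0.85, 0, 0, 0, 0], [-0.04, 0.85, 0, 0, 0, 0], [-0.04, 0.85, 0, 0, 0, 0], [-0.04, 0.85, 0, 0, 0, 0], [-0.04, 0.85, 0, 0, 0, 0], [-0.04, 0.85, 0, 0, 0, 0], [-0.04, 0.85, 0, 0, 0, 0]],
])

```text
time_s: 7.57
eef_pos: [0.6192, 0.0683, 0.2789]
eef_rot: [-0.002, -0.006, 1.0, 0.0]
wrist_force: [0.9, 1.0, -1.4]
opening: 0.316
grasp_force: 59.6
```

Request:
send_rows([
  [[-0.04, 0.85, 0, 0, 0, 0], [-0.04, 0.85, 0, 0, 0, 0], [-0.04, 0.85, 0, 0, 0, 0], [-0.04, 0.85, 0, 0, 0, 0], [-0.04, 0.7, 0, 0, 0, 0], [-0.04, 0.5, 0, 0, 0, 0], [0, 0, 0, 0, 0, 0], [0, 0, 0, 0, 0, 0]],
])

```text
time_s: 8.23
eef_pos: [0.6254, 0.2052, 0.2796]
eef_rot: [-0.001, -0.006, 1.0, -0.0]
wrist_force: [0.1, -0.2, -1.1]
opening: 0.314
grasp_force: 59.6
```

```bash
python3 plan.py 621 214 45 180.5 5
python3 - <<'E'
from meas import *
p=cam('scene')
for n,z in(("torch_yellow_mid",.15),("tray_wide",.015),("cup_small",.015),("dish_large",.015)): measure(p,n,z)
o=status.get_obs();print(o['eef_pos'],o['eef_rot'])
E
```

```text
max 0.53 t 8.2333
[[0.03, 0.06, 0.53, -0.0, -0.0, 0.01], [0.03, 0.06, 0.53, -0.0, -0.0, 0.01], [0.03, 0.06, 0.53, -0.0, -0.0, 0.01], [0.03, 0.06, 0.53, -0.0, -0.0, 0.01], [0.03, 0.06, 0.53, -0.0, -0.0, 0.01]]
torch_yellow_mid conf0.58 px(402,139) bgr[ 44  81 106] c(615,242) size(156,107) ang-64.0 z95 134.1 n593
tray_wide conf0.69 px(347,144) bgr[124 139 153] c(497,213) size(102,79) ang0.4 z95 16.8 n927
cup_small conf0.38 px(410,134) bgr[ 99 108 119] c(611,338) size(11,9) ang-1.3 z95 16.1 n15
dish_large conf0.82 px(361,122) bgr[ 66 132 238] c(529,239) size(251,76) ang-64.9 z95 17.0 n561
dish_large conf0.21 px(169,310) bgr[138 183 151] c(450,-346) size(56,55) ang16.0 z95 33.8 n766
[0.62630544 0.20320203 0.28091622] [-1.90723082e-04 -4.87046278e-03  9.99988114e-01 -1.17546816e-04]
```

Request:
send_rows([
  [[0.08, 0.17, 0.4, 0, 0, 0], [0.08, 0.16, 0.5, 0, 0, 0], [0, 0, 0.5, 0, 0, 0], [0, 0, 0.5, 0, 0, 0], [0, 0, 0.4, 0, 0, 0], [0, 0, 0.2, 0, 0, 0], [0, 0, 0, 0, 0, 0], [0, 0, 0, 0, 0, 0]],
])

```text
time_s: 9.15
eef_pos: [0.6214, 0.214, 0.2056]
eef_rot: [-0.0, -0.005, 1.0, -0.0]
wrist_force: [0.2, -0.2, -0.9]
opening: 0.312
grasp_force: 59.6
```

Run:
```python
from meas import *
p=cam('scene'); save(p,"s3.png",(290,80,470,220),4)
W=measure(p,"torch_yellow_mid",.045,zt=.02)
for i in range(3):
    o=status.get_obs();print(o['eef_pos'],o['eef_rot'],o['wrist_force']); cam("top")
```

```text
torch_yellow_mid conf0.88 px(399,160) bgr[41 75 99] c(634,198) size(108,54) ang16.9 z95 60.3 n493
[0.62188071 0.21416663 0.20699972] [ 8.29367130e-04 -5.54842388e-03  9.99984258e-01  1.06479038e-04] [ 0.93173577 -0.05945055 -1.7584729 ]
[0.62192857 0.21419329 0.20722118] [ 1.02238863e-03 -5.56971645e-03  9.99983958e-01  1.27557713e-04] [-0.19259675  0.43100135 -2.13976962]
[0.62186664 0.21421052 0.20723535] [ 9.97784714e-04 -5.56063674e-03  9.99984033e-01  1.34300640e-04] [ 0.22081306  0.13994783 -2.03364164]
```

View pics/s3.png

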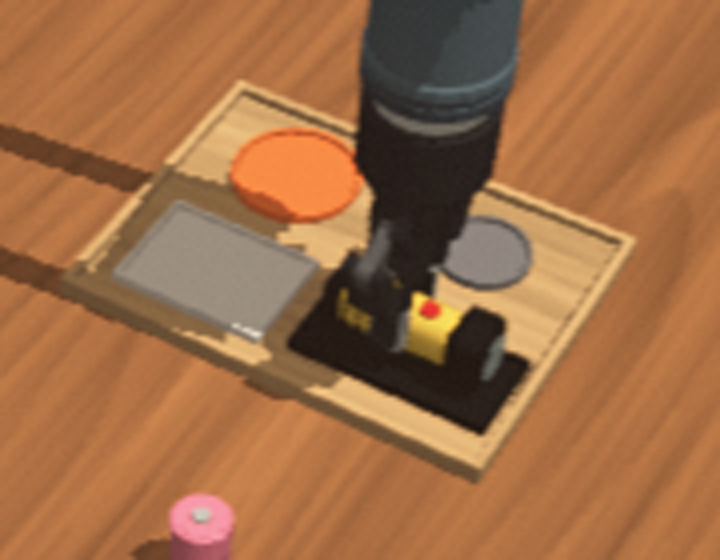

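The torch is over the black tray, lengthwise and within its rim. I'll lower it gently.

Request:
send_rows([
  [[0, 0, 0.17, 0, 0, 0], [0, 0, 0.12, 0, 0, 0], [0, 0, 0.06, 0, 0, 0], [0, 0, 0.03, 0, 0, 0], [0, 0, 0, 0, 0, 0], [0, 0, 0, 0, 0, 0], [0, 0, 0, 0, 0, 0]],
])

```text
time_s: 9.98
eef_pos: [0.6213, 0.2142, 0.1946]
eef_rot: [0.0, -0.006, 1.0, 0.0]
wrist_force: [0.5, -0.5, -0.3]
opening: 0.317
grasp_force: 59.7
```

Request:
send_rows([
  [[0, 0, 0.04, 0, 0, 0], [0, 0, 0, 0, 0, 0], [0, 0, 0, 0, 0, 0]],
])

```text
time_s: 10.23
eef_pos: [0.6214, 0.2142, 0.1945]
eef_rot: [0.0, -0.006, 1.0, -0.0]
wrist_force: [-3.2, -1.0, 6.0]
opening: 0.309
grasp_force: 60.5
```

Request:
send_rows([
  [[0, 0, 0, 0, 0, 0], [0, 0, 0, 0, 0, 0], [0, 0, 0, 0, 0, 0], [0, 0, 0, 0, 0, 0], [0, 0, 0, 0, 0, 0], [0, 0, 0, 0, 0, 0]],
], jaw=0.8)

```text
time_s: 10.73
eef_pos: [0.6213, 0.2142, 0.1934]
eef_rot: [-0.0, -0.006, 1.0, 0.0]
wrist_force: [-0.3, -0.5, 0.1]
opening: 0.797
grasp_force: 0.0
```

Request:
send_rows([
  [[0, 0, -0.2, 0, 0, 0], [0, 0, -0.5, 0, 0, 0], [0, 0, -0.7, 0, 0, 0], [0, 0, -0.9, 0, 0, 0], [0, 0, -0.9, 0, 0, 0]],
])

```text
time_s: 11.15
eef_pos: [0.6212, 0.2141, 0.2915]
eef_rot: [-0.0, -0.006, 1.0, -0.0]
wrist_force: [0.3, -0.5, -0.1]
opening: 0.802
grasp_force: 0.0
```

```bash
python3 plan.py 591 -194 110 154.4 16; python3 -c "
from meas import *
p=cam('top'); measure(p,'torch_yellow_mid',.047)"
```

```text
max 0.85 t 11.15
[[0.07, -0.85, 0.06, -0.0, -0.0, 0.29], [0.05, -0.85, 0.06, -0.0, -0.0, 0.29], [0.02, -0.85, 0.06, -0.0, -0.0, 0.29], [-0.0, -0.85, 0.06, -0.0, -0.0, 0.29], [-0.03, -0.85, 0.06, -0.0, -0.0, 0.29], [-0.05, -0.85, 0.06, -0.0, -0.0, 0.29], [-0.08, -0.85, 0.06, -0.0, -0.0, 0.29], [-0.1, -0.85, 0.06, -0.0, -0.0, 0.29]]
[[-0.12, -0.84, 0.06, -0.0, -0.0, 0.29], [-0.15, -0.84, 0.06, -0.0, -0.0, 0.29], [-0.17, -0.83, 0.06, -0.0, -0.0, 0.29], [-0.2, -0.83, 0.06, -0.0, -0.0, 0.29], [-0.22, -0.82, 0.06, -0.0, -0.0, 0.29], [-0.25, -0.82, 0.06, -0.0, -0.0, 0.29], [-0.27, -0.81, 0.06, -0.0, -0.0, 0.29], [-0.29, -0.8, 0.06, -0.0, -0.0, 0.29]]
torch_yellow_mid conf0.95 px(212,169) bgr[ 21  99 133] c(608,203) size(63,49) ang-2.1 z95 47.5 n285
```

Request:
send_rows([
  [[0.07, -0.6, 0.06, 0, 0, 0.29], [0.05, -0.85, 0.06, 0, 0, 0.29], [0.02, -0.85, 0.06, 0, 0, 0.29], [0, -0.85, 0.06, 0, 0, 0.29], [-0.03, -0.85, 0.06, 0, 0, 0.29], [-0.05, -0.85, 0.06, 0, 0, 0.29], [-0.08, -0.85, 0.06, 0, 0, 0.29], [-0.1, -0.85, 0.06, 0, 0, 0.29]],
], jaw=1)

```text
time_s: 11.92
eef_pos: [0.6061, 0.0166, 0.2758]
eef_rot: [0.0, 0.111, 0.994, -0.0]
wrist_force: [0.2, 0.1, -0.6]
opening: 0.997
grasp_force: 0.0
```

Request:
send_rows([
  [[-0.12, -0.84, 0.06, 0, 0, 0.29], [-0.15, -0.84, 0.06, 0, 0, 0.29], [-0.17, -0.83, 0.06, 0, 0, 0.29], [-0.2, -0.83, 0.06, 0, 0, 0.29], [-0.22, -0.82, 0.06, 0, 0, 0.29], [-0.25, -0.82, 0.06, 0, 0, 0.29], [-0.27, -0.81, 0.06, 0, 0, 0.29], [-0.29, -0.8, 0.06, 0, 0, 0.29]],
])

```text
time_s: 12.58
eef_pos: [0.591, -0.1874, 0.2614]
eef_rot: [0.0, 0.225, 0.974, -0.0]
wrist_force: [0.3, -1.0, -0.3]
opening: 1.004
grasp_force: 0.0
```

Request:
send_rows([
  [[-0.09, -0.24, 0, 0, 0, 0], [0, 0, 0, 0, 0, 0], [0, 0, 0, 0, 0, 0]],
])

```text
time_s: 12.83
eef_pos: [0.5904, -0.1936, 0.261]
eef_rot: [0.0, 0.225, 0.974, 0.0]
wrist_force: [0.5, -0.4, -0.4]
opening: 1.0
grasp_force: 0.0
```

```bash
python3 plan.py 591 -194 23 154.4 6; python3 -c "
from meas import *
p=cam('scene'); measure(p,'case_red_mid',.026)
print(status.get_obs()['eef_pos'])"
```

```text
max 0.46 t 12.8333
[[-0.0, -0.0, 0.46, 0.0, 0.0, -0.01], [-0.0, -0.0, 0.46, 0.0, 0.0, -0.01], [-0.0, -0.0, 0.46, 0.0, 0.0, -0.01], [-0.0, -0.0, 0.46, 0.0, 0.0, -0.01], [-0.0, -0.0, 0.46, 0.0, 0.0, -0.01], [-0.0, -0.0, 0.46, 0.0, 0.0, -0.01]]
case_red_mid conf0.77 px(274,288) bgr[106 117 218] c(591,-193) size(78,50) ang-25.1 z95 30.0 n913
[ 0.59055604 -0.19250593  0.26087338]
```

Request:
send_rows([
  [[0, 0, 0.46, 0, 0, 0], [0, 0, 0.5, 0, 0, 0], [0, 0, 0.5, 0, 0, 0], [0, 0, 0.5, 0, 0, 0], [0, 0, 0.5, 0, 0, 0], [0, 0, 0.3, 0, 0, 0], [0, 0, 0, 0, 0, 0], [0, 0, 0, 0, 0, 0]],
])

```text
time_s: 13.6
eef_pos: [0.5903, -0.193, 0.1771]
eef_rot: [-0.001, 0.224, 0.975, 0.0]
wrist_force: [-0.3, -0.2, 0.0]
opening: 0.996
grasp_force: 0.0
```

Request:
send_rows([
  [[0, 0, 0, 0, 0, 0], [0, 0, 0, 0, 0, 0], [0, 0, 0, 0, 0, 0], [0, 0, 0, 0, 0, 0], [0, 0, 0, 0, 0, 0], [0, 0, 0, 0, 0, 0], [0, 0, 0, 0, 0, 0], [0, 0, 0, 0, 0, 0]],
], jaw=0)

```text
time_s: 14.27
eef_pos: [0.5911, -0.1941, 0.1793]
eef_rot: [0.001, 0.224, 0.974, -0.0]
wrist_force: [-0.9, -0.1, 6.4]
opening: 0.57
grasp_force: 64.2
```

```bash
python3 -c "
from meas import *
p=cam('scene'); save(p,'s4.png',(200,220,360,340),4)
o=status.get_obs();print(o['eef_pos'],o['wrist_force'])"
```

```text
[ 0.5910942  -0.19409952  0.17928891] [-1.46430577  0.9710875   5.54127871]
```

View pics/s4.png

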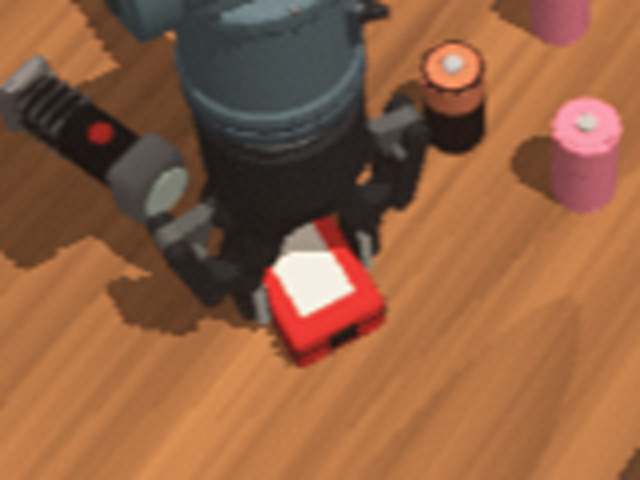

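The red case is gripped across its width. I'll lift it and carry it to the white tray.

Request:
send_rows([
  [[0, 0, -0.3, 0, 0, 0], [0, 0, -0.6, 0, 0, 0], [0, 0, -0.7, 0, 0, 0], [0, 0, -0.7, 0, 0, 0], [0, 0, -0.6, 0, 0, 0], [0, 0, -0.4, 0, 0, 0], [0, 0, 0, 0, 0, 0]],
])

```text
time_s: 14.9
eef_pos: [0.5914, -0.1943, 0.2803]
eef_rot: [0.003, 0.224, 0.974, -0.001]
wrist_force: [1.4, -0.2, -1.3]
opening: 0.566
grasp_force: 63.5
```

```bash
python3 plan.py 496.5 213 120 180.6 16
```

```text
max 0.84 t 14.9
[[0.55, 0.68, 0.01, -0.0, 0.0, -0.29], [0.53, 0.69, 0.01, -0.0, 0.0, -0.29], [0.51, 0.71, 0.01, -0.0, 0.0, -0.29], [0.49, 0.72, 0.01, -0.0, 0.0, -0.29], [0.47, 0.74, 0.01, -0.0, 0.0, -0.29], [0.45, 0.75, 0.01, -0.0, 0.0, -0.29], [0.42, 0.76, 0.01, -0.0, 0.0, -0.29], [0.4, 0.77, 0.01, -0.0, 0.0, -0.29]]
[[0.38, 0.78, 0.01, -0.0, 0.0, -0.29], [0.36, 0.8, 0.01, -0.0, 0.0, -0.29], [0.33, 0.81, 0.01, -0.0, 0.0, -0.29], [0.31, 0.81, 0.01, -0.0, 0.0, -0.29], [0.29, 0.82, 0.01, -0.0, 0.0, -0.29], [0.26, 0.83, 0.01, -0.0, 0.0, -0.29], [0.24, 0.84, 0.01, -0.0, 0.0, -0.29], [0.21, 0.84, 0.01, -0.0, 0.0, -0.29]]
```

Request:
send_rows([
  [[0.35, 0.4, 0, 0, 0, -0.29], [0.53, 0.69, 0, 0, 0, -0.29], [0.51, 0.71, 0, 0, 0, -0.29], [0.49, 0.72, 0, 0, 0, -0.29], [0.47, 0.74, 0, 0, 0, -0.29], [0.45, 0.75, 0, 0, 0, -0.29], [0.42, 0.76, 0, 0, 0, -0.29], [0.4, 0.77, 0, 0, 0, -0.29]],
])

```text
time_s: 15.57
eef_pos: [0.5429, 0.0018, 0.2751]
eef_rot: [-0.002, 0.109, 0.994, 0.0]
wrist_force: [0.2, -0.2, -0.8]
opening: 0.568
grasp_force: 63.4
```

Request:
send_rows([
  [[0.38, 0.78, 0, 0, 0, -0.29], [0.36, 0.8, 0, 0, 0, -0.29], [0.33, 0.81, 0, 0, 0, -0.29], [0.31, 0.81, 0, 0, 0, -0.29], [0.29, 0.82, 0, 0, 0, -0.29], [0.26, 0.83, 0, 0, 0, -0.29], [0.24, 0.84, 0, 0, 0, -0.29], [0.21, 0.84, 0, 0, 0, -0.29]],
])

```text
time_s: 16.23
eef_pos: [0.4951, 0.2048, 0.2752]
eef_rot: [-0.002, -0.007, 1.0, -0.0]
wrist_force: [0.4, 0.4, -1.2]
opening: 0.569
grasp_force: 63.4
```

Request:
send_rows([
  [[0, 0.3, 0, 0, 0, 0], [0, 0, 0, 0, 0, 0], [0, 0, 0, 0, 0, 0]],
])

```text
time_s: 16.48
eef_pos: [0.4962, 0.2125, 0.2759]
eef_rot: [-0.001, -0.006, 1.0, -0.0]
wrist_force: [0.1, 0.1, -0.8]
opening: 0.57
grasp_force: 63.4
```

```bash
python3 plan.py 496.5 213 120 180.6 1;python3 -c "
from meas import *
p=cam('top'); measure(p,'torch_yellow_mid',.047);o=status.get_obs();print(o['eef_pos'],o['eef_rot'])"
```

```text
max 0.04 t 16.4833
[[-0.01, 0.02, 0.04, -0.01, -0.02, 0.02]]
torch_yellow_mid conf0.85 px(214,158) bgr[ 23  94 127] c(629,213) size(105,35) ang1.0 z95 48.6 n490
torch_yellow_mid conf0.33 px(211,222) bgr[ 39  49 137] c(494,200) size(76,33) ang-5.7 z95 125.8 n288
[0.49680402 0.21145758 0.27630883] [-4.82064996e-04 -5.21433734e-03  9.99986244e-01 -2.98584222e-04]
```

Request:
send_rows([
  [[0, 0.03, 0.4, 0, 0, 0], [0, 0, 0.5, 0, 0, 0], [0, 0, 0.5, 0, 0, 0], [0, 0, 0.5, 0, 0, 0], [0, 0, 0.4, 0, 0, 0], [0, 0, 0.2, 0, 0, 0], [0, 0, 0, 0, 0, 0], [0, 0, 0, 0, 0, 0]],
])

```text
time_s: 17.25
eef_pos: [0.4969, 0.2129, 0.2016]
eef_rot: [-0.0, -0.005, 1.0, -0.0]
wrist_force: [-1.1, 0.2, -0.1]
opening: 0.569
grasp_force: 63.4
```

Run:
```python
from meas import *
p=cam('scene'); save(p,"s5.png",(290,80,470,220),4)
o=status.get_obs();print(o['eef_pos'],o['eef_rot'],o['wrist_force'])
```

```text
[0.49721914 0.21311403 0.20228343] [ 3.60188263e-04 -5.41727760e-03  9.99985259e-01  7.28978115e-05] [ 0.57608082  0.53057553 -0.81506902]
```

View pics/s5.png

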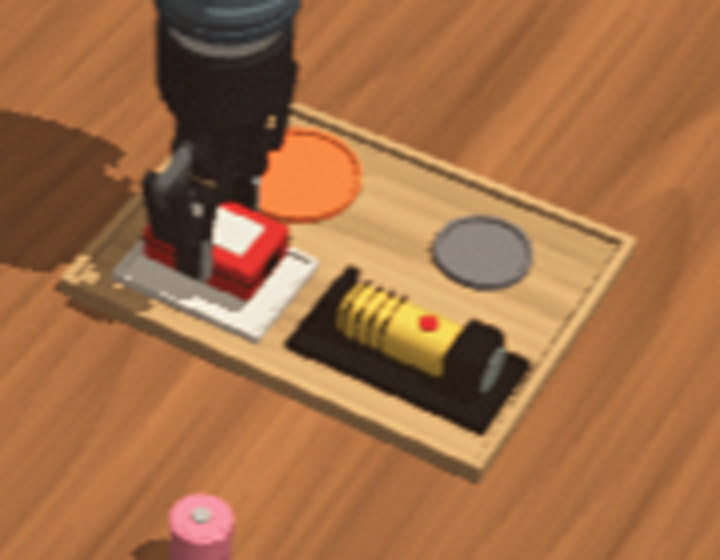

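The torch lies flat in the black tray, and the case is over the white one. I'll lower it gently.

Request:
send_rows([
  [[0, 0, 0.17, 0, 0, 0], [0, 0, 0.12, 0, 0, 0], [0, 0, 0.06, 0, 0, 0], [0, 0, 0.02, 0, 0, 0], [0, 0, 0, 0, 0, 0], [0, 0, 0, 0, 0, 0], [0, 0, 0, 0, 0, 0]],
])

```text
time_s: 17.88
eef_pos: [0.4969, 0.2133, 0.1909]
eef_rot: [0.0, -0.006, 1.0, 0.0]
wrist_force: [0.4, 0.2, -1.2]
opening: 0.57
grasp_force: 63.4
```

Request:
send_rows([
  [[0, 0, 0.04, 0, 0, 0], [0, 0, 0, 0, 0, 0], [0, 0, 0, 0, 0, 0]],
])

```text
time_s: 18.13
eef_pos: [0.497, 0.2133, 0.1903]
eef_rot: [0.0, -0.006, 1.0, 0.0]
wrist_force: [-1.4, -1.4, 5.0]
opening: 0.573
grasp_force: 64.1
```

Request:
send_rows([
  [[0, 0, 0, 0, 0, 0], [0, 0, 0, 0, 0, 0], [0, 0, 0, 0, 0, 0], [0, 0, 0, 0, 0, 0], [0, 0, 0, 0, 0, 0], [0, 0, 0, 0, 0, 0]],
], jaw=0.85)

```text
time_s: 18.63
eef_pos: [0.4968, 0.2132, 0.1895]
eef_rot: [-0.0, -0.006, 1.0, -0.0]
wrist_force: [0.1, -0.2, 0.2]
opening: 0.849
grasp_force: 0.0
```

Request:
send_rows([
  [[0, 0, -0.2, 0, 0, 0], [0, 0, -0.5, 0, 0, 0], [0, 0, -0.7, 0, 0, 0], [0, 0, -0.9, 0, 0, 0], [0, 0, -0.9, 0, 0, 0], [0, 0, -0.6, 0, 0, 0]],
])

```text
time_s: 19.13
eef_pos: [0.4973, 0.2134, 0.3066]
eef_rot: [0.001, -0.006, 1.0, 0.0]
wrist_force: [1.2, 0.6, 1.1]
opening: 0.851
grasp_force: 0.0
```

```bash
python3 plan.py 600 -75 140 225 15
```

```text
max 0.68 t 19.1333
[[-0.22, -0.64, 0.03, -0.0, 0.0, -0.52], [-0.19, -0.65, 0.03, -0.0, 0.0, -0.52], [-0.15, -0.66, 0.03, -0.0, 0.0, -0.52], [-0.12, -0.67, 0.03, -0.0, 0.0, -0.52], [-0.08, -0.68, 0.03, -0.0, 0.0, -0.52], [-0.05, -0.68, 0.03, -0.0, 0.0, -0.52], [-0.01, -0.68, 0.03, -0.0, 0.0, -0.52], [0.02, -0.68, 0.03, -0.0, 0.0, -0.52]]
[[0.06, -0.68, 0.03, -0.0, 0.0, -0.52], [0.09, -0.67, 0.03, -0.0, 0.0, -0.52], [0.13, -0.67, 0.03, -0.0, 0.0, -0.52], [0.16, -0.66, 0.03, -0.0, 0.0, -0.52], [0.2, -0.65, 0.03, -0.0, 0.0, -0.52], [0.23, -0.64, 0.03, -0.0, 0.0, -0.52], [0.26, -0.63, 0.03, -0.0, 0.0, -0.52]]
```

Request:
send_rows([
  [[-0.22, -0.64, 0.03, 0, 0, -0.52], [-0.19, -0.65, 0.03, 0, 0, -0.52], [-0.15, -0.66, 0.03, 0, 0, -0.52], [-0.12, -0.67, 0.03, 0, 0, -0.52], [-0.08, -0.68, 0.03, 0, 0, -0.52], [-0.05, -0.68, 0.03, 0, 0, -0.52], [-0.01, -0.68, 0.03, 0, 0, -0.52], [0.02, -0.68, 0.03, 0, 0, -0.52]],
], jaw=0.75)

```text
time_s: 19.8
eef_pos: [0.5517, 0.0586, 0.2968]
eef_rot: [0.0, -0.213, 0.977, -0.0]
wrist_force: [1.1, 0.3, -0.4]
opening: 0.748
grasp_force: 0.0
```

Request:
send_rows([
  [[0.06, -0.68, 0.03, 0, 0, -0.52], [0.09, -0.67, 0.03, 0, 0, -0.52], [0.13, -0.67, 0.03, 0, 0, -0.52], [0.16, -0.66, 0.03, 0, 0, -0.52], [0.2, -0.65, 0.03, 0, 0, -0.52], [0.23, -0.64, 0.03, 0, 0, -0.52], [0.26, -0.63, 0.03, 0, 0, -0.52], [0, 0, 0, 0, 0, 0]],
])

```text
time_s: 20.47
eef_pos: [0.6004, -0.0783, 0.2907]
eef_rot: [0.0, -0.385, 0.923, -0.001]
wrist_force: [-0.8, 0.4, 1.3]
opening: 0.746
grasp_force: 0.0
```

```bash
python3 - <<'E'
from meas import *
for c in("scene","top"):
    p=cam(c); measure(p,'battery_mid',.058); 
    if c=="top": measure(p,'case_red_mid',.037)
    else: save(p,'s6.png',(230,150,430,300),3.5)
E
python3 plan.py 600 -75 42 225 7
```

```text
battery_mid conf0.83 px(340,216) bgr[122 114 194] c(610,13) size(33,32) ang-58.7 z95 62.0 n186
battery_mid conf0.71 px(312,247) bgr[ 51  72 120] c(602,-90) size(47,33) ang-80.0 z95 61.6 n157
battery_mid conf0.57 px(348,258) bgr[125 116 198] c(675,-68) size(33,32) ang-58.3 z95 61.8 n218
battery_mid conf0.74 px(454,237) bgr[119 160 143] c(449,-346) size(55,54) ang-39.3 z95 34.2 n481
battery_mid conf0.46 px(304,163) bgr[118 106 184] c(559,0) size(120,13) ang5.0 z95 429.8 n50
case_red_mid conf0.73 px(211,217) bgr[ 77  93 194] c(497,212) size(77,50) ang1.9 z95 40.1 n712
case_red_mid conf0.31 px(168,213) bgr[ 11 107 217] c(496,312) size(84,83) ang-60.0 z95 15.9 n1013
max 0.44 t 20.7167
[[0.0, -0.01, 0.44, 0.0, -0.0, 0.01], [0.0, -0.01, 0.44, 0.0, -0.0, 0.01], [0.0, -0.01, 0.44, 0.0, -0.0, 0.01], [0.0, -0.01, 0.44, 0.0, -0.0, 0.01], [0.0, -0.01, 0.44, 0.0, -0.0, 0.01], [0.0, -0.01, 0.44, 0.0, -0.0, 0.01], [0.0, -0.01, 0.44, 0.0, -0.0, 0.01]]
```

View pics/s6.png

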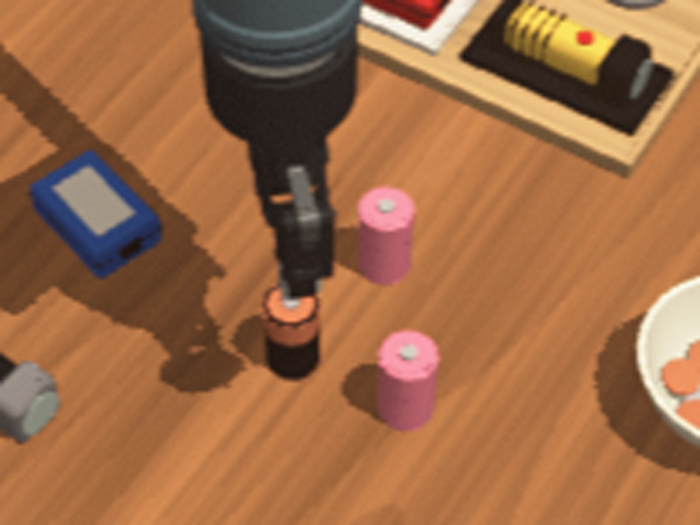

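The red case lies flat in the white tray. The gripper is above the copper-topped battery at crop (290,335), and both pink cells are clear. I'll descend.

Request:
send_rows([
  [[0, 0, 0.4, 0, 0, 0], [0, 0, 0.5, 0, 0, 0], [0, 0, 0.5, 0, 0, 0], [0, 0, 0.5, 0, 0, 0], [0, 0, 0.5, 0, 0, 0], [0, 0, 0.4, 0, 0, 0], [0, 0, 0.28, 0, 0, 0], [0, 0, 0, 0, 0, 0]],
])

```text
time_s: 21.38
eef_pos: [0.5984, -0.0743, 0.1952]
eef_rot: [-0.002, -0.386, 0.923, 0.001]
wrist_force: [-0.8, 0.3, 0.0]
opening: 0.749
grasp_force: 0.0
```

Request:
send_rows([
  [[0, 0, 0, 0, 0, 0], [0, 0, 0, 0, 0, 0], [0, 0, 0, 0, 0, 0], [0, 0, 0, 0, 0, 0], [0, 0, 0, 0, 0, 0], [0, 0, 0, 0, 0, 0], [0, 0, 0, 0, 0, 0], [0, 0, 0, 0, 0, 0]],
], jaw=0)

```text
time_s: 22.05
eef_pos: [0.6001, -0.0752, 0.1989]
eef_rot: [0.001, -0.385, 0.923, -0.001]
wrist_force: [-0.9, 0.5, 6.4]
opening: 0.369
grasp_force: 59.7
```

Request:
send_rows([
  [[0, 0, -0.3, 0, 0, 0], [0, 0, -0.6, 0, 0, 0], [0, 0, -0.7, 0, 0, 0], [0, 0, -0.7, 0, 0, 0], [0, 0, -0.6, 0, 0, 0], [0, 0, -0.4, 0, 0, 0], [0, 0, 0, 0, 0, 0]],
])

```text
time_s: 22.63
eef_pos: [0.6004, -0.0753, 0.2999]
eef_rot: [0.002, -0.385, 0.923, -0.002]
wrist_force: [-0.1, 0.4, -1.4]
opening: 0.372
grasp_force: 59.6
```

```bash
python3 plan.py 627 314 145 225 14
python3 - <<'E'
from meas import *
p=cam("scene"); measure(p,'battery_mid',.158); save(p,'s7.png',(230,130,430,280),3)
E
```

```text
max 0.7 t 22.6333
[[-0.7, 0.61, -0.0, -0.0, 0.0, 0.0], [-0.7, 0.61, -0.0, -0.0, 0.0, 0.0], [-0.7, 0.61, -0.0, -0.0, 0.0, 0.0], [-0.7, 0.61, -0.0, -0.0, 0.0, 0.0], [-0.7, 0.61, -0.0, -0.0, 0.0, 0.0], [-0.7, 0.61, -0.0, -0.0, 0.0, 0.0], [-0.7, 0.61, -0.0, -0.0, 0.0, 0.0], [-0.7, 0.61, -0.0, -0.0, 0.0, 0.0]]
[[-0.7, 0.61, -0.0, -0.0, 0.0, 0.0], [-0.7, 0.61, -0.0, -0.0, 0.0, 0.0], [-0.7, 0.61, -0.0, -0.0, 0.0, 0.0], [-0.7, 0.61, -0.0, -0.0, 0.0, 0.0], [-0.7, 0.61, -0.0, -0.0, 0.0, 0.0], [-0.7, 0.61, -0.0, -0.0, 0.0, 0.0]]
battery_mid conf0.87 px(348,258) bgr[124 116 197] c(674,-50) size(71,33) ang-87.8 z95 62.2 n419
battery_mid conf0.81 px(341,218) bgr[122 114 194] c(610,12) size(31,30) ang33.3 z95 61.6 n347
battery_mid conf0.49 px(308,222) bgr[31 43 67] c(598,-91) size(30,6) ang-43.2 z95 161.2 n39
```

View pics/s7.png

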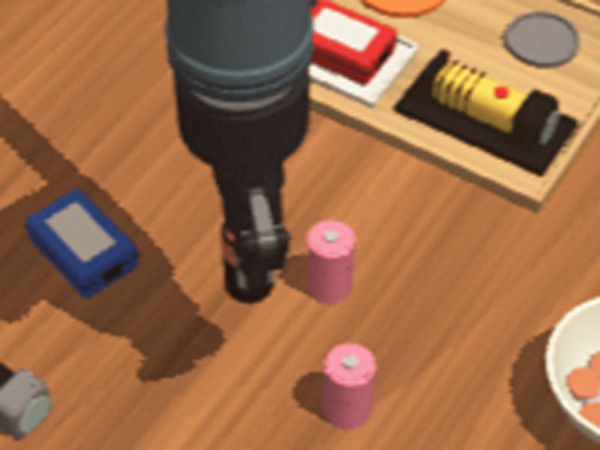

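The battery is held upright at crop (248,275). I'll carry it to the grey cup.

Request:
send_rows([
  [[-0.4, 0.35, 0, 0, 0, 0], [-0.7, 0.61, 0, 0, 0, 0], [-0.7, 0.61, 0, 0, 0, 0], [-0.7, 0.61, 0, 0, 0, 0], [-0.7, 0.61, 0, 0, 0, 0], [-0.7, 0.61, 0, 0, 0, 0], [-0.7, 0.61, 0, 0, 0, 0], [-0.7, 0.61, 0, 0, 0, 0]],
])

```text
time_s: 23.4
eef_pos: [0.6119, 0.1368, 0.2944]
eef_rot: [-0.002, -0.385, 0.923, 0.001]
wrist_force: [0.8, 0.3, -1.2]
opening: 0.368
grasp_force: 59.6
```

Request:
send_rows([
  [[-0.7, 0.61, 0, 0, 0, 0], [-0.7, 0.61, 0, 0, 0, 0], [-0.7, 0.61, 0, 0, 0, 0], [-0.7, 0.61, 0, 0, 0, 0], [-0.7, 0.61, 0, 0, 0, 0], [-0.6, 0.52, 0, 0, 0, 0], [-0.4, 0.35, 0, 0, 0, 0], [0, 0, 0, 0, 0, 0]],
])

```text
time_s: 24.07
eef_pos: [0.6229, 0.3171, 0.2946]
eef_rot: [-0.001, -0.387, 0.922, 0.001]
wrist_force: [0.2, -0.4, -2.3]
opening: 0.373
grasp_force: 59.7
```

Request:
send_rows([
  [[0, 0, 0, 0, 0, 0], [0, 0, 0, 0, 0, 0]],
])

```text
time_s: 24.23
eef_pos: [0.6238, 0.3134, 0.2955]
eef_rot: [-0.001, -0.385, 0.923, -0.0]
wrist_force: [0.2, -0.8, -1.3]
opening: 0.37
grasp_force: 59.7
```

```bash
python3 plan.py 627 314 67 225 6; python3 -c "
from h import *
o=status.get_obs();print(o['eef_pos'],o['eef_rot'])"
```

```text
max 0.41 t 24.2333
[[-0.02, -0.01, 0.41, 0.0, -0.0, 0.01], [-0.02, -0.01, 0.41, 0.0, -0.0, 0.01], [-0.02, -0.01, 0.41, 0.0, -0.0, 0.01], [-0.02, -0.01, 0.41, 0.0, -0.0, 0.01], [-0.02, -0.01, 0.41, 0.0, -0.0, 0.01], [-0.02, -0.01, 0.41, 0.0, -0.0, 0.01]]
[0.6238017  0.31335859 0.29545704] [-1.06137648e-03 -3.85225063e-01  9.22822026e-01 -1.79096203e-04]
```

Request:
send_rows([
  [[-0.05, -0.03, 0.3, 0, 0, 0], [-0.05, -0.03, 0.45, 0, 0, 0], [0, 0, 0.5, 0, 0, 0], [0, 0, 0.5, 0, 0, 0], [0, 0, 0.45, 0, 0, 0], [0, 0, 0.25, 0, 0, 0], [0, 0, 0, 0, 0, 0], [0, 0, 0, 0, 0, 0]],
])

```text
time_s: 24.9
eef_pos: [0.6271, 0.315, 0.2221]
eef_rot: [-0.001, -0.385, 0.923, 0.0]
wrist_force: [-0.7, 0.0, -1.6]
opening: 0.37
grasp_force: 59.6
```

Run:
```python
from meas import *
p=cam('scene'); save(p,"s8.png",(330,70,490,190),4)
o=status.get_obs();print(o['eef_pos'],o['eef_rot'],o['wrist_force'])
```

```text
[0.62756272 0.31517408 0.22333382] [ 1.81236041e-04 -3.85405732e-01  9.22747197e-01 -2.24800503e-05] [ 0.4141072  -0.7787562  -2.09145035]
```

View pics/s8.png

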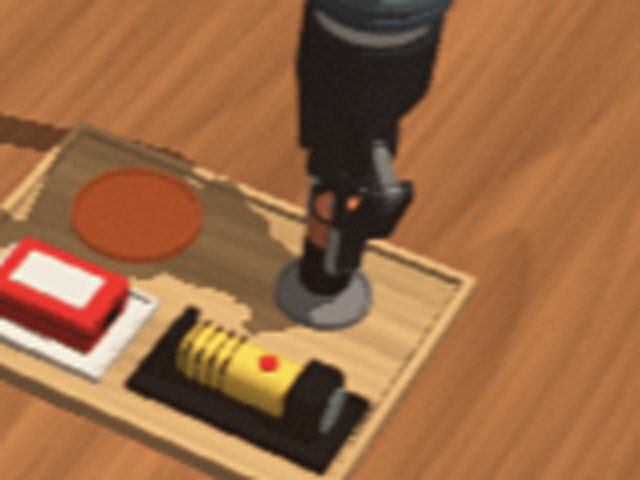

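The battery is centred above the grey cup. I need to go down about 13.4 mm more.

Request:
send_rows([
  [[0, 0, 0.17, 0, 0, 0], [0, 0, 0.14, 0, 0, 0], [0, 0, 0.08, 0, 0, 0], [0, 0, 0.03, 0, 0, 0], [0, 0, 0, 0, 0, 0], [0, 0, 0, 0, 0, 0], [0, 0, 0, 0, 0, 0]],
])

```text
time_s: 25.53
eef_pos: [0.6275, 0.3151, 0.2108]
eef_rot: [0.0, -0.385, 0.923, -0.0]
wrist_force: [-0.4, -0.3, -1.3]
opening: 0.374
grasp_force: 59.6
```

Request:
send_rows([
  [[0, 0, 0.05, 0, 0, 0], [0, 0, 0, 0, 0, 0], [0, 0, 0, 0, 0, 0]],
])

```text
time_s: 25.78
eef_pos: [0.6277, 0.3152, 0.21]
eef_rot: [0.001, -0.385, 0.923, -0.0]
wrist_force: [-0.7, -0.5, 3.5]
opening: 0.368
grasp_force: 59.9
```

Request:
send_rows([
  [[0, 0, 0, 0, 0, 0], [0, 0, 0, 0, 0, 0], [0, 0, 0, 0, 0, 0], [0, 0, 0, 0, 0, 0], [0, 0, 0, 0, 0, 0], [0, 0, 0, 0, 0, 0]],
], jaw=0.75)

```text
time_s: 26.28
eef_pos: [0.6274, 0.315, 0.209]
eef_rot: [-0.0, -0.385, 0.923, 0.0]
wrist_force: [-0.4, -0.3, -0.0]
opening: 0.747
grasp_force: 0.0
```

Request:
send_rows([
  [[0, 0, -0.2, 0, 0, 0], [0, 0, -0.5, 0, 0, 0], [0, 0, -0.7, 0, 0, 0], [0, 0, -0.8, 0, 0, 0], [0, 0, -0.8, 0, 0, 0], [0, 0, -0.5, 0, 0, 0], [0, 0, -0.2, 0, 0, 0], [0, 0, 0, 0, 0, 0]],
])

```text
time_s: 26.95
eef_pos: [0.6279, 0.3153, 0.323]
eef_rot: [0.002, -0.385, 0.923, -0.0]
wrist_force: [0.0, 0.1, 0.3]
opening: 0.751
grasp_force: 0.0
```

```bash
python3 plan.py 448.5 -346.5 125 180 23
```

```text
max 0.95 t 26.95
[[0.87, -0.49, 0.06, -0.0, 0.0, 0.34], [0.85, -0.52, 0.06, -0.0, 0.0, 0.34], [0.83, -0.55, 0.06, -0.0, 0.0, 0.34], [0.81, -0.57, 0.06, -0.0, 0.0, 0.34], [0.79, -0.6, 0.06, -0.0, 0.0, 0.34], [0.77, -0.63, 0.06, -0.0, 0.0, 0.34], [0.75, -0.65, 0.06, -0.0, 0.0, 0.34], [0.73, -0.68, 0.06, -0.0, 0.0, 0.34]]
[[0.7, -0.7, 0.06, -0.0, 0.0, 0.34], [0.68, -0.73, 0.06, -0.0, 0.0, 0.34], [0.65, -0.75, 0.06, -0.0, 0.0, 0.34], [0.63, -0.77, 0.06, -0.0, 0.0, 0.34], [0.6, -0.79, 0.06, -0.0, 0.0, 0.34], [0.57, -0.81, 0.06, -0.0, 0.0, 0.34], [0.54, -0.83, 0.06, -0.0, 0.0, 0.34], [0.52, -0.85, 0.06, -0.0, 0.0, 0.34]]
[[0.49, -0.87, 0.06, -0.0, 0.0, 0.34], [0.46, -0.88, 0.06, -0.0, 0.0, 0.34], [0.43, -0.9, 0.06, -0.0, 0.0, 0.34], [0.4, -0.91, 0.06, -0.0, 0.0, 0.34], [0.37, -0.92, 0.06, -0.0, 0.0, 0.34], [0.33, -0.94, 0.06, -0.0, 0.0, 0.34], [0.3, -0.95, 0.06, -0.0, 0.0, 0.34]]
```

Request:
send_rows([
  [[0.87, -0.49, 0.06, 0, 0, 0.34], [0.85, -0.52, 0.06, 0, 0, 0.34], [0.83, -0.55, 0.06, 0, 0, 0.34], [0.81, -0.57, 0.06, 0, 0, 0.34], [0.79, -0.6, 0.06, 0, 0, 0.34], [0.77, -0.63, 0.06, 0, 0, 0.34], [0.75, -0.65, 0.06, 0, 0, 0.34], [0.73, -0.68, 0.06, 0, 0, 0.34]],
], jaw=1)

```text
time_s: 27.62
eef_pos: [0.5633, 0.0835, 0.3038]
eef_rot: [-0.001, -0.256, 0.967, 0.0]
wrist_force: [-0.1, -0.3, 0.1]
opening: 1.004
grasp_force: 0.0
```

Request:
send_rows([
  [[0.7, -0.7, 0.06, 0, 0, 0.34], [0.68, -0.73, 0.06, 0, 0, 0.34], [0.65, -0.75, 0.06, 0, 0, 0.34], [0.63, -0.77, 0.06, 0, 0, 0.34], [0.6, -0.79, 0.06, 0, 0, 0.34], [0.57, -0.81, 0.06, 0, 0, 0.34], [0.54, -0.83, 0.06, 0, 0, 0.34], [0.52, -0.85, 0.06, 0, 0, 0.34]],
])

```text
time_s: 28.28
eef_pos: [0.5009, -0.1462, 0.2897]
eef_rot: [-0.001, -0.122, 0.992, 0.001]
wrist_force: [1.1, 0.3, -0.6]
opening: 0.999
grasp_force: 0.0
```

Request:
send_rows([
  [[0.49, -0.87, 0.06, 0, 0, 0.34], [0.46, -0.88, 0.06, 0, 0, 0.34], [0.43, -0.9, 0.06, 0, 0, 0.34], [0.4, -0.91, 0.06, 0, 0, 0.34], [0.37, -0.92, 0.06, 0, 0, 0.34], [0.33, -0.94, 0.06, 0, 0, 0.34], [0.3, -0.95, 0.06, 0, 0, 0.34], [0, 0, 0, 0, 0, 0]],
])

```text
time_s: 28.95
eef_pos: [0.4452, -0.351, 0.2772]
eef_rot: [-0.001, -0.002, 1.0, -0.0]
wrist_force: [-0.6, 0.2, 0.1]
opening: 1.001
grasp_force: 0.0
```

Request:
send_rows([
  [[0, 0, 0, 0, 0, 0]],
])

```text
time_s: 29.03
eef_pos: [0.446, -0.3478, 0.277]
eef_rot: [-0.001, -0.003, 1.0, 0.001]
wrist_force: [-0.3, 1.4, -0.0]
opening: 0.993
grasp_force: 0.0
```

```bash
python3 - <<'E'
from meas import *
for c in("scene","top"):
    p=cam(c); measure(p,'puck_mid',.03)
measure(p,'battery_mid',.069)
E
python3 plan.py 448.5 -346.5 24 180 7
```

```text
puck_mid conf0.74 px(166,311) bgr[135 181 149] c(449,-346) size(56,54) ang6.6 z95 33.9 n668
battery_mid conf0.81 px(330,140) bgr[108 103 177] c(672,-70) size(18,14) ang-38.4 z95 62.2 n13
battery_mid conf0.68 px(300,164) bgr[118 109 189] c(606,11) size(18,12) ang-15.6 z95 62.3 n15
battery_mid conf0.51 px(170,158) bgr[ 50  75 123] c(626,313) size(31,29) ang46.0 z95 72.5 n167
battery_mid conf0.33 px(383,234) bgr[61 69 91] c(452,-193) size(106,40) ang-3.4 z95 37.3 n667
max 0.47 t 29.2833
[[-0.01, -0.0, 0.47, 0.0, -0.0, 0.02], [-0.01, -0.0, 0.47, 0.0, -0.0, 0.02], [-0.01, -0.0, 0.47, 0.0, -0.0, 0.02], [-0.01, -0.0, 0.47, 0.0, -0.0, 0.02], [-0.01, -0.0, 0.47, 0.0, -0.0, 0.02], [-0.01, -0.0, 0.47, 0.0, -0.0, 0.02], [-0.01, -0.0, 0.47, 0.0, -0.0, 0.02]]
```

Request:
send_rows([
  [[-0.03, 0, 0.4, 0, 0, 0.1], [-0.03, 0, 0.5, 0, 0, 0], [0, 0, 0.5, 0, 0, 0], [0, 0, 0.5, 0, 0, 0], [0, 0, 0.5, 0, 0, 0], [0, 0, 0.5, 0, 0, 0], [0, 0, 0.38, 0, 0, 0], [0, 0, 0, 0, 0, 0]],
])

```text
time_s: 29.95
eef_pos: [0.4481, -0.3453, 0.1772]
eef_rot: [-0.002, 0.0, 1.0, 0.002]
wrist_force: [-1.2, 0.9, 0.9]
opening: 1.001
grasp_force: 0.0
```

Request:
send_rows([
  [[0, 0, 0, 0, 0, 0], [0, 0, 0, 0, 0, 0], [0, 0, 0, 0, 0, 0], [0, 0, 0, 0, 0, 0], [0, 0, 0, 0, 0, 0], [0, 0, 0, 0, 0, 0], [0, 0, 0, 0, 0, 0], [0, 0, 0, 0, 0, 0]],
], jaw=0)

```text
time_s: 30.62
eef_pos: [0.4495, -0.3475, 0.1817]
eef_rot: [0.001, 0.0, 1.0, -0.001]
wrist_force: [-0.1, 0.6, 7.1]
opening: 0.634
grasp_force: 63.7
```

Request:
send_rows([
  [[0, 0, -0.3, 0, 0, 0], [0, 0, -0.6, 0, 0, 0], [0, 0, -0.7, 0, 0, 0], [0, 0, -0.7, 0, 0, 0], [0, 0, -0.6, 0, 0, 0], [0, 0, -0.4, 0, 0, 0], [0, 0, 0, 0, 0, 0]],
])

```text
time_s: 31.2
eef_pos: [0.4496, -0.3477, 0.2826]
eef_rot: [0.002, 0.0, 1.0, -0.002]
wrist_force: [0.4, -0.7, -0.7]
opening: 0.633
grasp_force: 63.3
```

```bash
python3 plan.py 496 313 125 180.5 24
python3 - <<'E'
from meas import *
p=cam("scene"); measure(p,'puck_mid',.13); save(p,'s9.png',(60,200,300,380),2.5)
E
```

```text
max 0.92 t 31.2
[[-0.06, 0.92, 0.0, -0.0, 0.0, -0.0], [-0.06, 0.92, 0.0, -0.0, 0.0, -0.0], [-0.06, 0.92, 0.0, -0.0, 0.0, -0.0], [-0.06, 0.92, 0.0, -0.0, 0.0, -0.0], [-0.06, 0.92, 0.0, -0.0, 0.0, -0.0], [-0.06, 0.92, 0.0, -0.0, 0.0, -0.0], [-0.06, 0.92, 0.0, -0.0, 0.0, -0.0], [-0.06, 0.92, 0.0, -0.0, 0.0, -0.0]]
[[-0.06, 0.92, 0.0, -0.0, 0.0, -0.0], [-0.06, 0.92, 0.0, -0.0, 0.0, -0.0], [-0.06, 0.92, 0.0, -0.0, 0.0, -0.0], [-0.06, 0.92, 0.0, -0.0, 0.0, -0.0], [-0.06, 0.92, 0.0, -0.0, 0.0, -0.0], [-0.06, 0.92, 0.0, -0.0, 0.0, -0.0], [-0.06, 0.92, 0.0, -0.0, 0.0, -0.0], [-0.06, 0.92, 0.0, -0.0, 0.0, -0.0]]
[[-0.06, 0.92, 0.0, -0.0, 0.0, -0.0], [-0.06, 0.92, 0.0, -0.0, 0.0, -0.0], [-0.06, 0.92, 0.0, -0.0, 0.0, -0.0], [-0.06, 0.92, 0.0, -0.0, 0.0, -0.0], [-0.06, 0.92, 0.0, -0.0, 0.0, -0.0], [-0.06, 0.92, 0.0, -0.0, 0.0, -0.0], [-0.06, 0.92, 0.0, -0.0, 0.0, -0.0], [-0.06, 0.92, 0.0, -0.0, 0.0, -0.0]]
puck_mid conf0.64 px(156,285) bgr[128 169 140] c(454,-345) size(58,44) ang-58.4 z95 134.4 n654
```

View pics/s9.png

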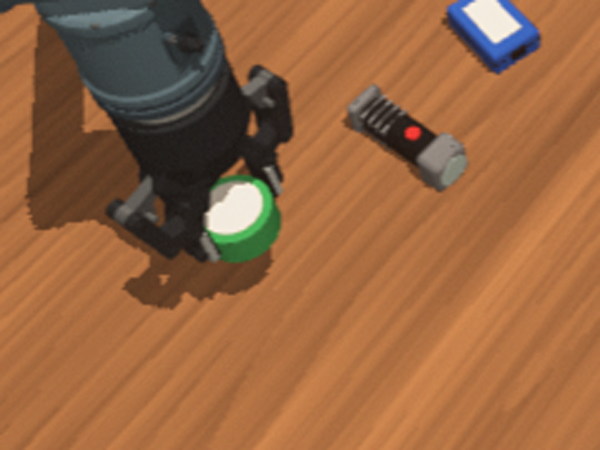

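The puck is held with its lens up at crop (240,215). I'll carry it to the orange dish.

Request:
send_rows([
  [[-0.06, 0.5, 0, 0, 0, 0], [-0.06, 0.92, 0, 0, 0, 0], [-0.06, 0.92, 0, 0, 0, 0], [-0.06, 0.92, 0, 0, 0, 0], [-0.06, 0.92, 0, 0, 0, 0], [-0.06, 0.92, 0, 0, 0, 0], [-0.06, 0.92, 0, 0, 0, 0], [-0.06, 0.92, 0, 0, 0, 0]],
])

```text
time_s: 31.97
eef_pos: [0.4625, -0.1363, 0.2776]
eef_rot: [-0.001, 0.0, 1.0, 0.001]
wrist_force: [0.2, -0.1, -0.3]
opening: 0.632
grasp_force: 63.4
```

Request:
send_rows([
  [[-0.06, 0.92, 0, 0, 0, 0], [-0.06, 0.92, 0, 0, 0, 0], [-0.06, 0.92, 0, 0, 0, 0], [-0.06, 0.92, 0, 0, 0, 0], [-0.06, 0.92, 0, 0, 0, 0], [-0.06, 0.92, 0, 0, 0, 0], [-0.06, 0.92, 0, 0, 0, 0], [-0.06, 0.92, 0, 0, 0, 0]],
])

```text
time_s: 32.63
eef_pos: [0.4767, 0.0841, 0.2777]
eef_rot: [-0.002, 0.0, 1.0, 0.0]
wrist_force: [0.9, -0.2, -1.1]
opening: 0.636
grasp_force: 63.4
```

Request:
send_rows([
  [[-0.06, 0.92, 0, 0, 0, 0], [-0.06, 0.92, 0, 0, 0, 0], [-0.06, 0.92, 0, 0, 0, 0], [-0.06, 0.92, 0, 0, 0, 0], [-0.06, 0.92, 0, 0, 0, 0], [-0.06, 0.92, 0, 0, 0, 0], [-0.06, 0.8, 0, 0, 0, 0], [-0.06, 0.5, 0, 0, 0, 0]],
])

```text
time_s: 33.3
eef_pos: [0.4911, 0.289, 0.2775]
eef_rot: [-0.002, -0.0, 1.0, -0.0]
wrist_force: [0.8, -0.9, -0.2]
opening: 0.629
grasp_force: 63.3
```

Request:
send_rows([
  [[0, 0, 0, 0, 0, 0], [0, 0, 0, 0, 0, 0], [0, 0, 0, 0, 0, 0]],
])

```text
time_s: 33.55
eef_pos: [0.4921, 0.2859, 0.2784]
eef_rot: [-0.001, 0.0, 1.0, -0.001]
wrist_force: [0.6, -0.7, -0.8]
opening: 0.629
grasp_force: 63.3
```

```bash
python3 plan.py 496 313 50 180.5 6; python3 -c "
from h import *
o=status.get_obs();print(o['eef_pos'],o['eef_rot'])"
```

```text
max 0.41 t 33.55
[[-0.02, 0.15, 0.41, -0.0, -0.0, -0.02], [-0.02, 0.15, 0.41, -0.0, -0.0, -0.02], [-0.02, 0.15, 0.41, -0.0, -0.0, -0.02], [-0.02, 0.15, 0.41, -0.0, -0.0, -0.02], [-0.02, 0.15, 0.41, -0.0, -0.0, -0.02], [-0.02, 0.15, 0.41, -0.0, -0.0, -0.02]]
[0.49210752 0.28594045 0.27839582] [-8.97634396e-04  4.12204222e-04  9.99999365e-01 -5.42826982e-04]
```

Request:
send_rows([
  [[-0.07, 0.5, 0.1, 0, 0, 0], [-0.06, 0.4, 0.3, 0, 0, 0], [0, 0, 0.5, 0, 0, 0], [0, 0, 0.5, 0, 0, 0], [0, 0, 0.5, 0, 0, 0], [0, 0, 0.35, 0, 0, 0], [0, 0, 0.15, 0, 0, 0], [0, 0, 0, 0, 0, 0]],
])

```text
time_s: 34.22
eef_pos: [0.4962, 0.3131, 0.206]
eef_rot: [-0.001, 0.001, 1.0, -0.0]
wrist_force: [-0.0, 0.1, -1.4]
opening: 0.632
grasp_force: 63.4
```

Request:
send_rows([
  [[0, 0, 0, 0, 0, 0]],
])

```text
time_s: 34.3
eef_pos: [0.4968, 0.3135, 0.2075]
eef_rot: [0.0, 0.001, 1.0, 0.0]
wrist_force: [-0.6, 0.6, -0.6]
opening: 0.636
grasp_force: 63.4
```

Run:
```python
from meas import *
p=cam('scene'); save(p,"s10.png",(290,60,470,195),4)
o=status.get_obs();print(o['eef_pos'],o['eef_rot'],o['wrist_force'])
```

```text
[0.49703008 0.31365814 0.20803387] [5.68387160e-04 5.76478000e-04 9.99999654e-01 1.89312621e-04] [ 0.22445488  0.10463014 -1.93193709]
```

View pics/s10.png

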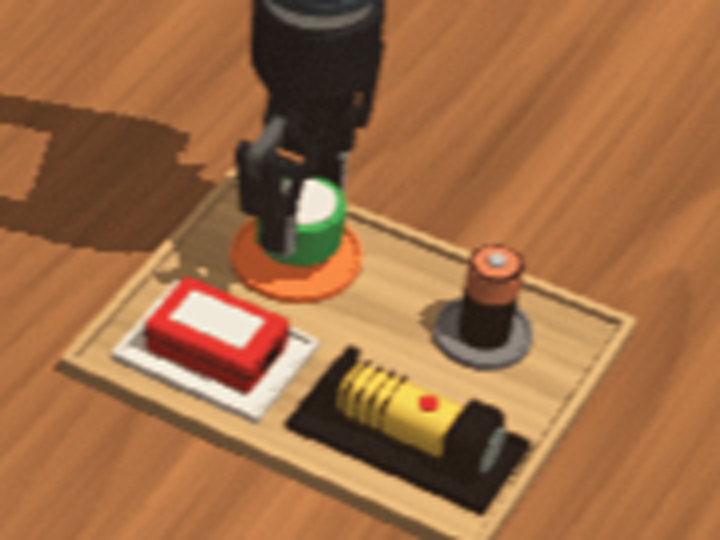

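The puck is over the dish, and the other three stand well in their inserts. I'll lower it the last 15 mm.

Request:
send_rows([
  [[0, 0, 0.2, 0, 0, 0], [0, 0, 0.16, 0, 0, 0], [0, 0, 0.08, 0, 0, 0], [0, 0, 0.03, 0, 0, 0], [0, 0, 0, 0, 0, 0], [0, 0, 0, 0, 0, 0], [0, 0, 0, 0, 0, 0]],
])

```text
time_s: 34.93
eef_pos: [0.4966, 0.3137, 0.1933]
eef_rot: [0.0, 0.0, 1.0, 0.0]
wrist_force: [0.2, 0.2, -0.7]
opening: 0.636
grasp_force: 63.6
```

Request:
send_rows([
  [[0, 0, 0.05, 0, 0, 0], [0, 0, 0, 0, 0, 0], [0, 0, 0, 0, 0, 0]],
])

```text
time_s: 35.18
eef_pos: [0.4968, 0.3138, 0.1927]
eef_rot: [0.0, 0.0, 1.0, 0.0]
wrist_force: [-2.3, -0.7, 7.5]
opening: 0.63
grasp_force: 64.2
```

Request:
send_rows([
  [[0, 0, 0, 0, 0, 0], [0, 0, 0, 0, 0, 0], [0, 0, 0, 0, 0, 0], [0, 0, 0, 0, 0, 0], [0, 0, 0, 0, 0, 0], [0, 0, 0, 0, 0, 0]],
], jaw=0.9)

```text
time_s: 35.68
eef_pos: [0.4965, 0.3136, 0.1916]
eef_rot: [-0.0, 0.0, 1.0, -0.0]
wrist_force: [0.9, 0.6, -0.2]
opening: 0.901
grasp_force: 0.0
```

Request:
send_rows([
  [[0, 0, -0.2, 0, 0, 0], [0, 0, -0.5, 0, 0, 0], [0, 0, -0.7, 0, 0, 0], [0, 0, -0.9, 0, 0, 0], [0, 0, -0.9, 0, 0, 0], [0, 0, -0.9, 0, 0, 0], [0, 0, -0.9, 0, 0, 0], [0, 0, 0, 0, 0, 0]],
])

```text
time_s: 36.35
eef_pos: [0.4982, 0.3144, 0.3487]
eef_rot: [0.005, 0.0, 1.0, 0.002]
wrist_force: [0.7, -0.1, 0.7]
opening: 0.898
grasp_force: 0.0
```

Run:
```python
from meas import *
for c in("scene","top"):
    p=cam(c);print(c)
    for n,z in(("torch_yellow_mid",.047),("case_red_mid",.037),("battery_mid",.069),("puck_mid",.041)): measure(p,n,z)
    if c=="scene": save(p,"s11.png")
```

```text
scene
torch_yellow_mid conf0.74 px(394,158) bgr[ 48 100 127] c(630,214) size(105,36) ang-1.9 z95 49.1 n425
case_red_mid conf0.66 px(344,144) bgr[ 90 102 192] c(497,214) size(79,53) ang-2.0 z95 41.0 n510
battery_mid conf0.82 px(345,258) bgr[118 109 190] c(673,-69) size(18,11) ang28.0 z95 61.9 n18
battery_mid conf0.74 px(340,219) bgr[113 107 186] c(607,12) size(27,14) ang84.8 z95 62.3 n23
battery_mid conf0.58 px(416,137) bgr[ 49  69 110] c(628,314) size(33,31) ang60.8 z95 72.9 n132
puck_mid conf0.56 px(362,121) bgr[118 160 135] c(497,311) size(51,50) ang-60.1 z95 45.5 n277
puck_mid conf0.50 px(415,135) bgr[ 49  68 108] c(628,313) size(33,32) ang71.1 z95 72.9 n244
top
torch_yellow_mid conf0.88 px(211,160) bgr[ 23  92 125] c(628,212) size(105,35) ang2.1 z95 48.5 n503
case_red_mid conf0.77 px(213,219) bgr[ 76  92 193] c(497,212) size(76,51) ang2.8 z95 40.2 n709
battery_mid conf0.75 px(167,157) bgr[ 51  76 123] c(626,315) size(32,31) ang-41.7 z95 72.2 n182
battery_mid conf0.55 px(331,138) bgr[115 106 183] c(674,-66) size(19,18) ang-0.7 z95 62.0 n13
battery_mid conf0.49 px(299,164) bgr[119 109 190] c(609,14) size(9,6) ang-43.9 z95 61.5 n8
puck_mid conf0.70 px(172,214) bgr[106 147 127] c(498,294) size(93,48) ang-77.5 z95 44.6 n361
```

View pics/s11.png

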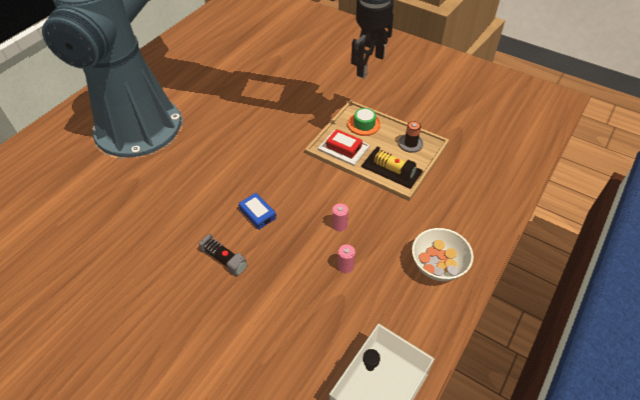

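The picture shows all four pieces in their inserts: puck (365,119), case (345,144), battery (413,135) and torch (394,163). The black torch (222,254) and blue case (257,210) haven't moved, and the gripper is clear.

```bash
python3 -c "
from bench import ctrl
print(ctrl.hand_in())"
```

```text
the job is handed in; nothing more can be done
None
```

The yellow torch, red case, battery and puck light were each set down flat in their inserts, in the order asked; the black torch and blue case were left where they lay, and the job was handed in at about 37 s on the robot's clock.

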